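# Turn the marked blocks over onto the stacking table of a hinged turnover

### The job

Use the turnover to stack every short block with a blue crayon stroke, mark down, in its well, one block at a time: lay the block mark up in the open leaf, swing the leaf right over by its bar until it is shut on the well, give the red ratchet lever one full stroke to sink the block into the well, and swing the leaf back open for the next. The leaf has been left shut, so open it first. Finish with all the blocks stacked, exactly one stroke given for each, the leaf open and the lever up, without knocking the glue pot or the bin of bolts about.

Things in the scene. Friction and masses are not known exactly. Their poses are not given: they have to be found in the camera images.
- turnover: grey steel turnover stacker bolted to the bed. Origin on the bed under the middle of its hinge line; x points level from the open leaf (robot's side) to the well, y along the hinge, z up. Well for the stack: inside its walls x = 6 to 64 mm, y = -70 to 70 mm; the wall by the hinge ends 119 mm above the bed, the others 138 to 142 mm. Its posts reach 146 mm; only leaf, rack and pawl rise higher.
- hinge (a point): middle of the leaf's hinge axis, which runs along the turnover's y, 135 mm above the bed.
- leaf (a joint): angle of the aluminium leaf, rad: 0 = open, level, on the robot's side of the hinge; it swings up and over to 3.14 = shut, upside down over the well. Stiff: stays where left, takes about 4 N at the bar. Starts at 2.5 to 3.14. A block in it is carried by the wall at the hinge and drops 2 to 4 cm onto the table, turned over, late in the swing; swing on until shut so that it lies flat.
- leaf_bar (a point): middle of the leaf's round black handle bar, 13 mm thick, 90 mm long, parallel to the hinge, 106 mm from its axis; at hinge height when open or shut. Free gap to the leaf's edge 39 mm, and to the well's far wall 31 mm when shut: at any leaf angle it can be pinched from above, fingers not opened wide, closing along the turnover's x; it turns between them as it is led round the hinge.
- leaf_seat (a point): point of the leaf's floor for the middle of a block's underside, block lengthwise along the hinge, either way round; 120.5 mm above the bed and at turnover x = -37.5 mm when open; axes as the turnover's when open. Bounds: a 26 mm high wall 25 mm away at the hinge side (open over its middle 64 mm for a finger), 20 mm high cheeks 128 mm apart at the ends; open towards the bar.
- table (a joint): how far the stacking table has been lowered, m: 0 at the start (top 120.5 mm above the bed), 27 mm more per full stroke of the lever (28 the first time), 88 mm at most. A brake holds it; it never rises. The leaf cannot shut on a further block before the last is lowered. After one stroke per block the top block's upper face is level with, or up to 3 mm below, the top of the wall by the hinge.
- table_top (a point): middle of the plywood table's top face, at turnover x = 35 mm, y = 0. A block turned by the leaf comes to lie with its middle within 12 mm of it, seen from above.
- rack_top (a point): top of the toothed rack that stands outside the -y end of the well and goes down with the table; 18 x 18 mm, 193 mm above the bed at the start. Keep clear of it.
- lever (a joint): angle of the ratchet lever about an axis along the turnover's x, rad: 0 = up (sprung), 0.39 = down on its stop. Pressing it drives rack and table down; let go, it springs up by itself while the pawl slips over the next tooth. One stroke = pressed right down to the stop and let right up.
- lever_pivot (a point): lever's pivot, 85 mm above the bed, at x = 84 mm, y = -10 mm of the turnover.
- lever_pad (a point): middle of the top of the red pad (40 mm along x, 36 mm along y) at the lever's end, 160 mm from the pivot towards -y and 14 mm towards -x. Its top is about 119 mm above the bed when up and 55 mm when down; a stroke takes 7 to 12 N on the pad.
- block_a: short finger-jointed wooden block, 45 x 122 x 26 mm, 0.09 kg, blue crayon stroke on one wide face. Origin: middle of the wide face opposite the mark (the underside at the start); x across the 45 mm width, y along the 122 mm length, z towards the marked face (up at the start). Lies flat on the bed at the start; two or three of the three blocks are present.
- block_b: short finger-jointed wooden block, 45 x 122 x 26 mm, 0.09 kg, blue crayon stroke on one wide face. Origin: middle of the wide face opposite the mark (the underside at the start); x across the 45 mm width, y along the 122 mm length, z towards the marked face (up at the start). Lies flat on the bed at the start; two or three of the three blocks are present.
- block_c: short finger-jointed wooden block, 45 x 122 x 26 mm, 0.09 kg, blue crayon stroke on one wide face. Origin: middle of the wide face opposite the mark (the underside at the start); x across the 45 mm width, y along the 122 mm length, z towards the marked face (up at the start). Lies flat on the bed at the start; two or three of the three blocks are present.
- glue_pot: tin glue pot with a lid, 105 x 87 x 79 mm, standing on the bed. Origin under its middle. Not to be disturbed.
- parts_bin: small blue bin of bolts, 84 x 106 x 42 mm, standing on the bed. Origin under its middle. Not to be disturbed.

How it is judged:
On the way, in this order (a step that is already met when the one before it is completed fails the run):
1. a block lies mark up in the open leaf (value of joint leaf below 0.25 rad and ((angle between block_a's own z axis and vertical below 0.25 rad and distance between block_a and leaf_seat below 0.02 m) or (angle between block_b's own z axis and vertical below 0.25 rad and distance between block_b and leaf_seat below 0.02 m) or (angle between block_c's own z axis and vertical below 0.25 rad and distance between block_c and leaf_seat below 0.02 m))), for 0.2 s.
2. the leaf has been swung shut and a block lies mark down on the table (value of joint leaf above 2.95 rad and ((angle between block_a's own z axis and vertical above 2.95 rad and horizontal distance between block_a and table_top below 0.022 m) or (angle between block_b's own z axis and vertical above 2.95 rad and horizontal distance between block_b and table_top below 0.022 m) or (angle between block_c's own z axis and vertical above 2.95 rad and horizontal distance between block_c and table_top below 0.022 m))), for 0.2 s.
3. with the leaf still shut, the table has been lowered by a stroke of the lever (value of joint table above 0.022 m and value of joint leaf above 2.8 rad), for 0.2 s.
At the end, for the whole second after the job is handed in: Every block present lies at rest mark down (within 0.19 rad) in the well, within 22 mm of the table's middle seen from above; the upper face of the top block is 108 to 127 mm above the bed (exactly one stroke per block); the leaf is open (below 0.25 rad) and the lever up (below 0.06 rad) (angle between each of block_a, block_b, block_c's own z axis and vertical above 2.95 rad and horizontal distance between each of block_a, block_b, block_c and table_top below 0.022 m and z of each of block_a, block_b, block_c in the frame of turnover below 0.127 m and linear speed of each of block_a, block_b, block_c below 0.02 m/s and z of any of block_a, block_b, block_c in the frame of turnover above 0.108 m and value of joint leaf below 0.25 rad and value of joint lever below 0.06 rad); the robot touches nothing.
It fails at once if the glue pot or the parts bin is pushed more than 40 mm or knocked over (distance of any of glue_pot, parts_bin from where it was at the start of the episode above 0.04 m or angle between any of glue_pot, parts_bin's own z axis and vertical above 0.6 rad).
Of block_a, block_b, block_c only 2 to 3 are there at a start; the rules pass over those that are not, and their reading is None.
At some moment in a run one of block_a, block_b, block_c may be knocked a few centimetres aside while the robot is not near it.
Once in a run the grip may slacken for a moment while it holds something.
It also fails if it takes over 210 s, if anything falls off the work surface, if the arm or the gripper's body presses on something with over 40 N, if the wrist force passes 120 N, or if a joint passes its speed limit or range.

### The arm

A 6-joint arm with a two-finger parallel gripper is mounted at the origin on the work surface; the furniture and walls round the work are solid. World frame = base frame: x ahead of the robot, y to its left, z up, the work surface at z = 0. Lengths are in m, angles in rad, forces in N, time in s.
With the tool pointing down it reaches from about 0.375 to 0.975 m from the base axis. Payload 3.8 kg.
Tool frame: the origin (TCP) lies at the very end of the fingers, on their centre line; the grasp point (between the pads) lies behind it (r.grasp_offset is the z of the grasp point in the tool frame, in m); z points along the fingers, y is the direction in which the jaws open and shut (so a half turn about z gives the same grasp; the last joint's range is limited). The gripper opens to 88 mm and grips with 3 to 60 N. Pads are 18 mm wide; open, the fingers measure 123 mm over their backs; the gripper's body (75 mm by 187 mm) begins 45 mm behind the grasp point.
Start: joints at [1.155, 0.264, 1.604, -0, 1.274, -0.037], TCP at [0.25, 0.627, 0.239] pointing down, gripper open.
Joint ranges: [-2.63, 2.63], [-0.94, 2.18], [0.31, 2.57], [-1.31, 4.45], [0, 2.66], [-2.55, 2.55]. Speed limits (rad/s): [2.57, 2.57, 3.14, 3.14, 3.14, 3.14].

### API

Orientations are given as a rotation vector (axis times angle).
In Python, from cell import r, jaws, observe, eyes gives the robot as it stands. Calls block until the motion is done:
- r.move_to(position, orientation): joint-space move of the TCP to a pose.
- r.move_linear(position, attitude=None, speed=0.15): straight line of the TCP; attitude=None keeps the orientation; speed is the mean speed in m/s.
- r.set_joints(angles): joint-space move.
- jaws.move_gripper(opening): finger opening in m; the grip force is fixed at half the most; returns when the fingers have stopped.
- r.pause(seconds).
- r.inverse_kinematics(position, orientation): joint angles nearest the present ones, or None.
- observe(): the state.
- eyes.snapshot(name): name is "scene" or "side" or "wrist"; returns the picture (480x640x3 uint8, red, green, blue); there is no depth.
- eyes.camera_info(name): a dict with "mtx" (3x3 intrinsics, pixels), "k1" (the pictures are not rectified: a ray, as slopes to the right and down, at radius r is drawn at 1 + k1 r^2 times it, then the intrinsics apply), "rvec" (rotation vector, rad) and "tvec" (3), from world to camera coordinates, as OpenCV has them. Camera axes: x right, y down, z forward; pixel columns grow to the right and rows downward; lengths in m; the calibration is good to about 2 mm. A picture is of the moment at which its call begins: read the wrist's pose just before it. camera_info takes no time and is no camera call; for the wrist camera it gives the pose at the moment of the call.
A pose or a line that the arm cannot do raises r.Unreachable and nothing moves.
- r.sign_off(): hands the job in, once; it reports no verdict.
Trained networks look in the newest picture that a camera, given by its name, has taken for a name from the list of things; names that differ only in an ending like _2 or _b are one class to them, and where a whole thing is asked for, a point or a joint stands for the part that bears it (a point fixed in the world has none). Each returns a list of dicts, best first, with "confidence" (0 to 1); they miss things now and then, are a little off and sometimes report something else, mostly with a low value. They report only what shows in the picture. A call takes as long as a camera call.
- eyes.search_frame(camera, thing): "xy" ([column, row] in pixels, amid what is visible of it).
The state is a dict: "time": time; "q": joint angles; "qd": joint speeds; "tau": joint torques, N m; "tool_pos": TCP position; "eef_rot": TCP orientation; "ft_force": force on the tool from outside, world axes, zero at the start; "wrist_torque": the same for the moment, N m; "gripper_width": finger opening in m.
Only numpy, scipy, OpenCV 4.12 (cv2) and the standard library are available. Lean on these libraries where they do the work, as an engineer would, in place of code of your own. Each camera call takes 0.05 s, during which the arm holds its last target.

## Working session

There is one attempt and no reset: what is moved stays moved. The work goes in short steps, each a Python script; the robot and the scene stay as the last script left them, time stands still between calls to the robot, and variables do not carry over. Pictures are saved under pics/ and viewed, and the job is handed in when it is done.

```bash
ls; mkdir -p pics; python3 - <<'E'
from cell import r,jaws,observe,eyes
import cv2
print(observe())
for n in("scene","side","wrist"):
    im=eyes.snapshot(n); cv2.imwrite(f"pics/{n}0.png",im[:,:,::-1]); print(n,eyes.camera_info(n))
    for t in("turnover","leaf","leaf_bar","lever_pad","rack_top","table_top","lever_pivot","hinge","block_a","glue_pot","parts_bin"):
        print(t,[(d['xy'],round(d['confidence'],2)) for d in eyes.search_frame(n,t)][:5])
print(r.grasp_offset, observe()['time'])
E
```

```text
pics
{'time': 0.0, 'q': array([ 1.15508377e+00,  2.64768754e-01,  1.60538875e+00, -6.22281132e-06,
        1.27366611e+00, -3.69137322e-02]), 'qd': array([ 6.89700612e-04,  2.53929817e-03,  2.76810621e-04, -6.57260823e-05,
       -2.70280160e-03, -4.41712614e-04]), 'tau': array([-6.02910575e-06, -5.02115464e+01, -3.56873953e+01,  7.28709670e-02,
        2.97418423e-02, -1.98323919e-04]), 'tool_pos': array([0.24934323, 0.62649353, 0.23736951]), 'eef_rot': array([-0.59136844, -3.08492584,  0.00341658]), 'ft_force': array([-0.24724582, -0.6811595 , -0.27160307]), 'wrist_torque': array([ 0.00497204,  0.03357916, -0.03628812]), 'gripper_width': 0.08805856766776121}
scene {'mtx': array([[545.38525788,   0.        , 319.0302419 ],
       [  0.        , 545.38525788, 241.96211389],
       [  0.        ,   0.        ,   1.        ]]), 'k1': -0.0782031175175692, 'rvec': array([ 0.18878296,  2.86592144, -1.17896172]), 'tvec': array([0.50735589, 0.11903791, 1.1230865 ])}
turnover [([289.4, 372.2], 0.56), ([291.9, 358.1], 0.48)]
leaf []
leaf_bar []
lever_pad [([402.5, 374.8], 0.73), ([267.6, 301.
[... 772 characters left out ...]
[251.4, 294.2], 0.15)]
table_top [([264.7, 271.6], 0.76)]
lever_pivot [([256.8, 322.4], 0.7)]
hinge [([260.5, 321.4], 0.8)]
block_a [([311.9, 241.8], 0.74), ([303.0, 259.6], 0.69)]
glue_pot [([345.0, 351.8], 0.84)]
parts_bin [([350.8, 324.7], 0.41)]
wrist {'mtx': array([[360.29828866,   0.        , 316.76388882],
       [  0.        , 360.29828866, 234.75002578],
       [  0.        ,   0.        ,   1.        ]]), 'k1': 0.023689569491828166, 'rvec': array([-2.39882836, -1.62906326, -0.23076201]), 'tvec': array([-0.67501434, -0.03901666,  0.3897036 ])}
turnover []
leaf []
leaf_bar []
lever_pad []
rack_top []
table_top []
lever_pivot []
hinge []
block_a []
glue_pot []
parts_bin []
-0.0187 1.8
```

```bash
python3 - <<'E'
import cv2
a=cv2.imread("pics/scene0.png"); b=cv2.imread("pics/side0.png")
cv2.imwrite("pics/scene0z.png",cv2.resize(a[140:440,180:480],None,fx=2,fy=2,interpolation=cv2.INTER_CUBIC))
cv2.imwrite("pics/side0z.png",cv2.resize(b[180:420,180:440],None,fx=2.5,fy=2.5,interpolation=cv2.INTER_CUBIC))
E
```

```text
(no output)
```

View pics/scene0z.png

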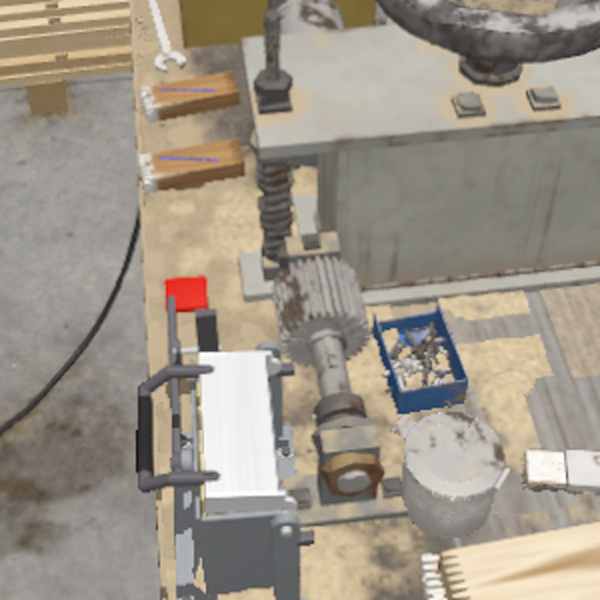

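View pics/side0z.png

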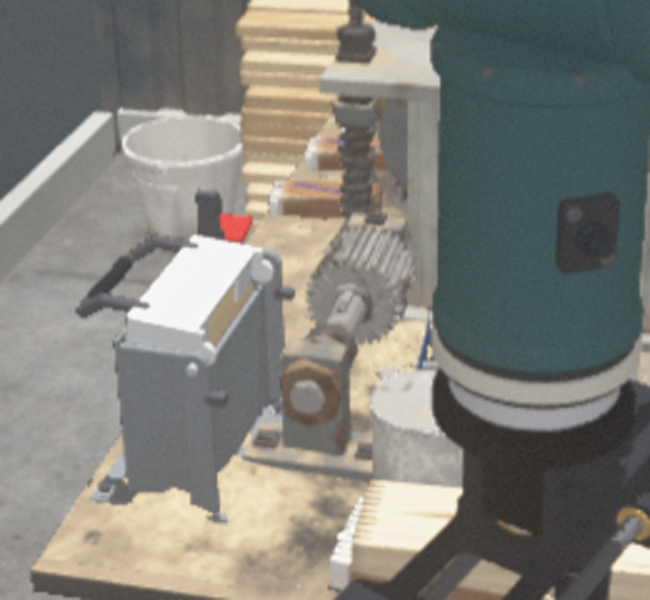

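View pics/scene0.png

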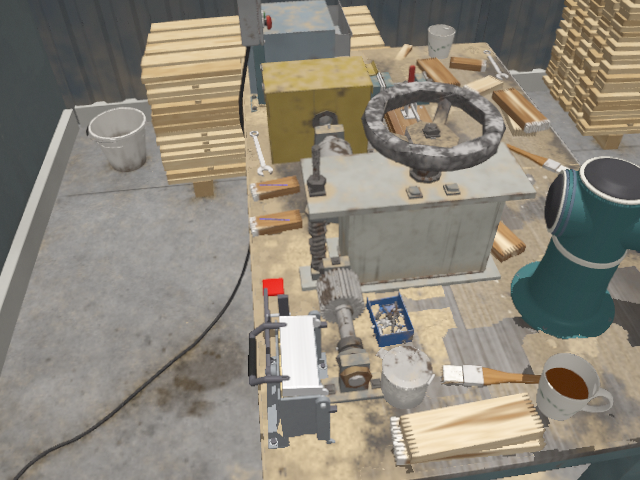

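```bash
cat > h.py <<'E'
import numpy as np, cv2
from scipy.spatial.transform import Rotation as R
from scipy.optimize import least_squares
from cell import r,jaws,observe,eyes
def K(ci): return np.array(ci['mtx']), np.array([ci['k1'],0,0,0,0.])
def ray(ci,px):
    M,D=K(ci); u=cv2.undistortPointsIter(np.array([[px]],float),M,D,None,None,(3,50,1e-10))[0,0]
    Rm=R.from_rotvec(ci['rvec']).as_matrix(); c=-Rm.T@ci['tvec']
    d=Rm.T@np.array([u[0],u[1],1]); return c,d/np.linalg.norm(d)
def onplane(ci,px,z):
    c,d=ray(ci,px); return c+d*(z-c[2])/d[2]
def proj(ci,P):
    M,D=K(ci); return cv2.projectPoints(np.array(P,float).reshape(-1,3),np.array(ci['rvec']),np.array(ci['tvec']),M,D)[0][:,0]
def tri(obs):
    A=np.zeros((3,3));b=np.zeros(3)
    for ci,px in obs:
        c,d=ray(ci,px);P=np.eye(3)-np.outer(d,d);A+=P;b+=P@c
    return np.linalg.solve(A,b)
def snap(n,f):
    ci=eyes.camera_info(n); im=eyes.snapshot(n); cv2.imwrite(f"pics/{f}.png",im[:,:,::-1]); return ci,im
def find(n,t): return [(np.round(d['xy'],1).tolist(),round(d['confidence'],2)) for d in eyes.search_frame(n,t)]
def down(yaw):
    """tool z down, tool y (jaw axis) at angle yaw in world xy"""
    y=np.array([np.cos(yaw),np.sin(yaw),0]); z=np.array([0,0,-1.]); x=np.cross(y,z)
    return R.from_matrix(np.c_[x,y,z]).as_rotvec()
E
python3 - <<'E'
from h import *
s=eyes.camera_info("scene");d=eyes.camera_info("side")
for nm,px,z in [("blk1",(277.9,221.1),.026),("blk2",(277.9,188.8),.026),("red pad",(273,287),.119),("pot lid",(404,362),.079),("bin",(389,320),.03),("glue gear",(340,290),.2),("machine topL",(305,210),.3),("cam",0,0)]:
    if px: print(nm,onplane(s,px,z).round(3))
print("cams",[(-R.from_rotvec(c['rvec']).as_matrix().T@c['tvec']).round(2) for c in (s,d)])
# leaf corners scene/side zoom
S=lambda x,y:(180+x/2,140+y/2); Q=lambda x,y:(180+x/2.5,180+y/2.5)
print("bar", tri([(s,S(143,435)),(d,Q(110,272))]).round(3))
print("pad", tri([(s,S(187,293)),(d,Q(236,226))]).round(3))
print("gear ctr", tri([(s,S(320,310)),(d,Q(352,285))]).round(3))
print("spindle top", tri([(s,S(275,85)),(d,Q(355,30))]).round(3))
for i in (0,): 
  for a,b in [((175,310),0)]: pass
print("rack top guess", onplane(s,S(171,300),.193).round(3), onplane(s,S(205,315),.193).round(3))
print("nut", tri([(s,S(350,478)),(d,Q(305,395))]).round(3))
print("hingeknob+y?", tri([(s,S(287,530)),(d,Q(207,352))]).round(3), "other",tri([(s,S(287,370)),(d,Q(262,270))]).round(3))
E
```

```text
blk1 [ 0.57  -0.291  0.026]
blk2 [ 0.562 -0.408  0.026]
red pad [ 0.593 -0.015  0.119]
pot lid [0.382 0.149 0.079]
bin [0.377 0.023 0.03 ]
glue gear [0.484 0.075 0.2  ]
machine topL [ 0.529 -0.016  0.3  ]
cams [array([0.58, 0.64, 0.89]), array([0.21, 1.09, 0.7 ])]
bar [0.634 0.151 0.152]
pad [ 0.59  -0.029  0.108]
gear ctr [ 0.472 -0.012  0.075]
spindle top [ 0.495 -0.118  0.272]
rack top guess [0.605 0.052 0.193] [0.578 0.072 0.193]
nut [0.471 0.166 0.072]
hingeknob+y? [0.528 0.24  0.144] other [0.518 0.104 0.145]
```

View pics/side0.png

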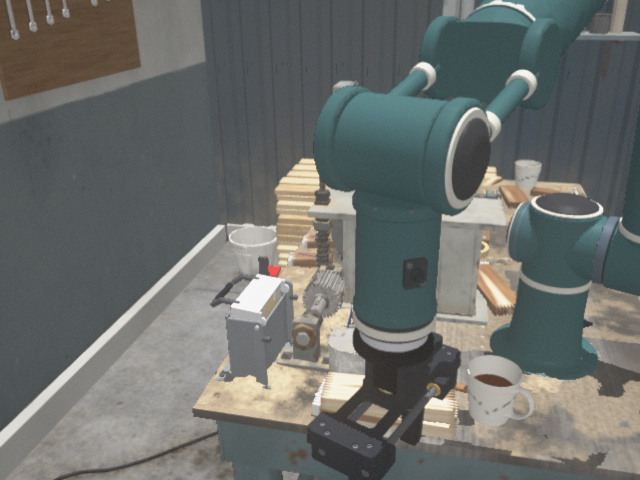

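View pics/wrist0.png

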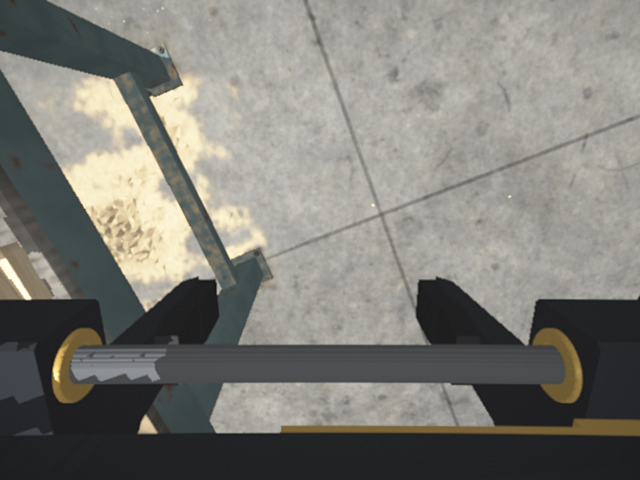

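```bash
python3 - <<'E'
from h import *
ci=eyes.camera_info("wrist"); o=observe()
Rm=R.from_rotvec(ci['rvec']).as_matrix(); c=-Rm.T@ci['tvec']
T=R.from_rotvec(o['eef_rot']).as_matrix()
print("cam in tool",(T.T@(c-o['tool_pos'])).round(3), (T.T@Rm.T).round(2))
p=o['tool_pos']
r.move_linear([p[0],p[1],.42],speed=.25)
for yaw in (0,np.pi):
    q=r.inverse_kinematics([.53,.15,.45],down(yaw)); print(yaw,q)
q=r.inverse_kinematics([.53,.15,.45],down(0))
r.move_to([.53,.15,.45],down(0))
ci,im=snap("wrist","w1")
ci=eyes.camera_info("wrist");print(ci)
for t in("turnover","leaf","leaf_bar","lever_pad","rack_top","table_top","lever_pivot","hinge","block_a","glue_pot","parts_bin"): print(t,find("wrist",t))
print(observe()['time'],observe()['q'].round(2))
E
```

```text
cam in tool [ 0.072 -0.    -0.146] [[ 0.   -0.96 -0.28]
 [ 1.    0.    0.  ]
 [ 0.   -0.28  0.96]]
0 [ 2.30584959e-01 -2.99209022e-02  1.55106517e+00 -4.44089210e-16
  1.62044838e+00  2.30584959e-01]
3.141592653589793 None
{'mtx': array([[360.29828866,   0.        , 316.76388882],
       [  0.        , 360.29828866, 234.75002578],
       [  0.        ,   0.        ,   1.        ]]), 'k1': 0.023689569491828166, 'rvec': array([-2.86052911e+00, -3.79953398e-03, -8.12244338e-04]), 'tvec': array([-0.53033232,  0.04684797,  0.63405709])}
turnover [([353.4, 195.0], 0.86)]
leaf [([344.1, 187.6], 0.82), ([352.8, 197.5], 0.52), ([352.2, 258.5], 0.28)]
leaf_bar [([349.8, 189.9], 0.88)]
lever_pad [([367.5, 281.5], 0.8), ([353.5, 258.3], 0.54)]
rack_top [([353.2, 256.9], 0.97)]
table_top [([353.8, 257.8], 0.77)]
lever_pivot [([349.5, 198.6], 0.94), ([357.1, 262.3], 0.23)]
hinge [([352.9, 194.4], 0.61)]
block_a [([342.4, 411.3], 0.61)]
glue_pot [([212.6, 176.8], 0.66)]
parts_bin [([224.9, 257.2], 0.98)]
5.275 [ 0.23 -0.03  1.55  0.    1.62  0.23]
```

View pics/w1.png

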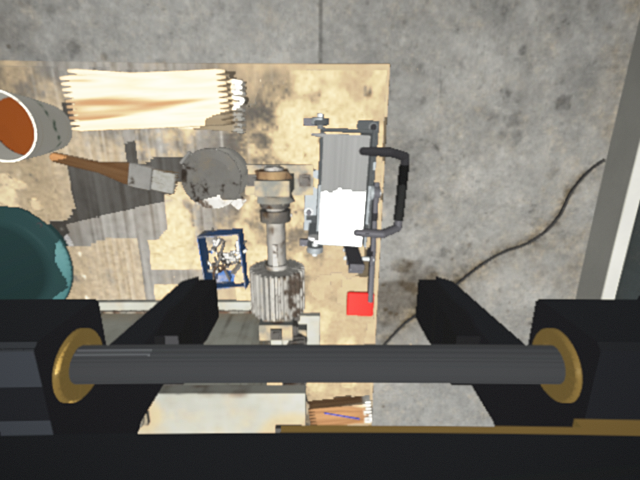

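```bash
python3 - <<'E'
import cv2
a=cv2.imread("pics/w1.png")
cv2.imwrite("pics/w1z.png",cv2.resize(a[100:325,180:430],None,fx=3,fy=2.66,interpolation=cv2.INTER_CUBIC))
cv2.imwrite("pics/w1z.png",cv2.resize(a[110:310,290:430],None,fx=3,fy=3,interpolation=cv2.INTER_CUBIC))
E
```

```text
(no output)
```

View pics/w1z.png

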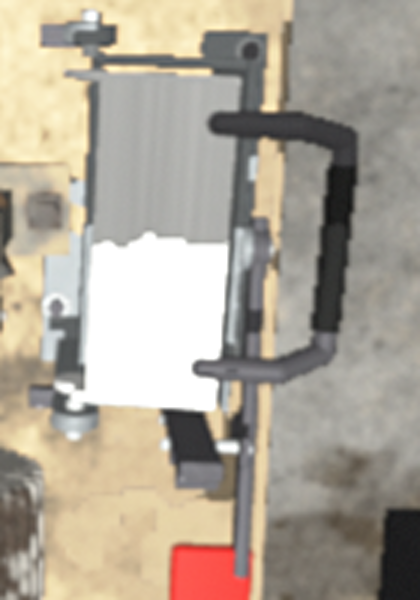

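```bash
cat > fit.py <<'E'
from h import *
def fit(obs,x0,fixed=None):
    """obs: (ci,px,fn(th)->local point or ('line'))"""
    def res(p,full=False):
        c,s=np.cos(p[2]),np.sin(p[2]); out=[]
        for ci,px,f,w in obs:
            l=f(p[3]); P=[p[0]+c*l[0]-s*l[1],p[1]+s*l[0]+c*l[1],l[2]]
            out.append((proj(ci,P)[0]-px)*w)
        return np.array(out) if full else np.ravel(out)
    s=least_squares(res,x0,loss='soft_l1'); return s.x,res(s.x,True)
bar=lambda y:(lambda th:np.array([-.106*np.cos(th),y,.135+.106*np.sin(th)]))
pad=lambda th:np.array([.070,-.170,.119])
E
python3 - <<'E'
from fit import *
s=eyes.camera_info("scene");d=eyes.camera_info("side");w=eyes.camera_info("wrist")
S=lambda x,y:np.array((180+x/2,140+y/2)); Q=lambda x,y:np.array((180+x/2.5,180+y/2.5)); W=lambda x,y:np.array((290+x/3,110+y/3))
hk=lambda th:np.array([0,0,.135])
obs=[(w,W(341,165),bar(.045),1),(w,W(326,330),bar(-.045),1),(s,S(148,398),bar(-.045),1),(s,S(143,474),bar(.045),1),(d,Q(128,258),bar(-.045),1),(d,Q(87,299),bar(.045),1),
(w,np.array([359.5,303.5]),pad,1),(s,S(187,293),pad,1)]
p,e=fit(obs,[.53,.16,0,2.9]); print(p.round(4)); print(e.round(1))
print(proj(w,[p[0],p[1],.135]), "knob mid",(W(90,20)+W(75,425))/2)
E
```

```text
[ 0.53    0.1522 -0.0428  3.063 ]
[[  0.7 -10.1]
 [ -2.2   5.8]
 [ -1.5  -4.6]
 [  1.1   5.4]
 [  1.   -1. ]
 [ -1.7   4. ]
 [  0.   -0.1]
 [ -0.3  -1.7]]
[[316.70088245 186.75632993]] knob mid [317.5        184.16666667]
```

```bash
python3 - <<'E'
from fit import *
s=eyes.camera_info("scene");d=eyes.camera_info("side");w=eyes.camera_info("wrist")
S=lambda x,y:np.array((180+x/2,140+y/2)); Q=lambda x,y:np.array((180+x/2.5,180+y/2.5)); W=lambda x,y:np.array((290+x/3,110+y/3))
for h in (.03,.033,.036):
    hk=lambda y:(lambda th:np.array([0,y,.135]))
    obs=[(w,W(341,165),bar(h),1),(w,W(326,330),bar(-h),1),(s,S(148,398),bar(-h),1),(s,S(143,474),bar(h),1),(d,Q(128,258),bar(-h),1),(d,Q(87,299),bar(h),1),
    (w,np.array([359.5,303.5]),pad,1),(s,S(187,293),pad,1)]
    p,e=fit(obs,[.53,.16,0,2.9]); print(h,p.round(4),abs(e).sum()); print(e.round(1).tolist())
    print(proj(w,[p[0],p[1],.135]), "knob mid",(W(90,20)+W(75,425))/2)
E
```

```text
0.03 [ 0.5305  0.1538 -0.0479  3.0227] 24.155713001000237
[[0.3, 1.7], [-0.3, -5.6], [-1.6, 2.0], [0.7, -3.9], [-2.3, 0.8], [1.2, -1.4], [-0.2, -0.9], [-0.0, -1.2]]
[[317.04344341 185.49644753]] knob mid [317.5        184.16666667]
0.033 [ 0.5306  0.1527 -0.0489  3.0364] 14.12232767760031
[[0.5, 0.2], [-0.7, -2.6], [-1.7, 0.4], [0.6, -2.4], [-1.5, 0.4], [0.7, -0.4], [-0.3, -0.2], [-0.1, -1.7]]
[[317.15396097 186.39410354]] knob mid [317.5        184.16666667]
0.036 [ 0.5306  0.1522 -0.0486  3.0466] 11.80335521985549
[[0.6, -2.0], [-1.0, -0.1], [-1.7, -1.0], [0.6, -0.6], [-0.8, 0.1], [0.1, 0.7], [-0.3, 0.2], [-0.1, -1.9]]
[[317.13395497 186.79669292]] knob mid [317.5        184.16666667]
```

```bash
cat >> h.py <<'E'
T0=np.array([.5306,.1527,-.0485])
def L2W(l,T=None):
    T=T0 if T is None else T
    c,s=np.cos(T[2]),np.sin(T[2]); return np.array([T[0]+c*l[0]-s*l[1],T[1]+s*l[0]+c*l[1],l[2]])
E
python3 - <<'E'
from h import *
yaw=T0[2]; th=3.04
B=L2W([-.106*np.cos(th),0,.135+.106*np.sin(th)]); print(B)
print("rack",onplane(eyes.camera_info("wrist"),(290+202/3,110+470/3),.193))
jaws.move_gripper(.034)
r.move_to([B[0],B[1],.33],down(yaw))
r.move_linear([B[0],B[1],.24],speed=.2)
ci,im=snap("wrist","w2"); s,im=snap("scene","s2"); snap("side","d2")
print(proj(ci,B), observe()['time'])
im=cv2.imread("pics/s2.png"); cv2.imwrite("pics/s2z.png",cv2.resize(im[200:440,190:440],None,fx=2.4,fy=2.4))
E
```

```text
[0.63592945 0.14758751 0.14575031]
rack [0.57870272 0.06520251 0.193     ]
[[315.46054198 236.9783492 ]] 7.6167
```

View pics/w2.png

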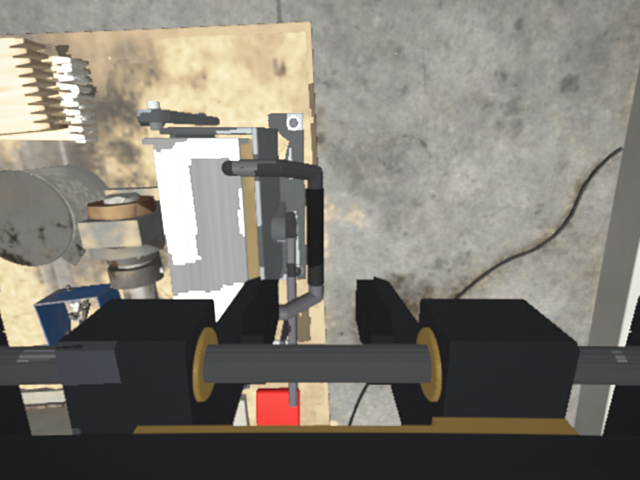

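View pics/s2z.png

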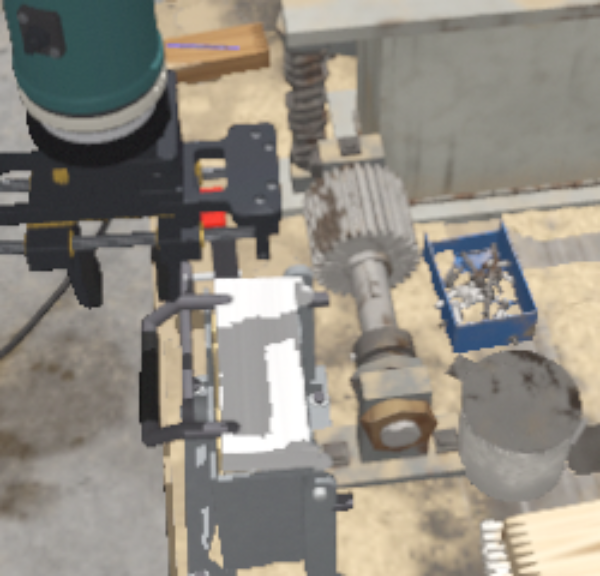

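```bash
cat >> h.py <<'E'
def barW(th,R_=.106): return L2W([-R_*np.cos(th),0,.135+R_*np.sin(th)])
GO=.0187
def swing(a,b,n=14,speed=.2,verbose=True):
    fm=0
    for th in np.linspace(a,b,n+1)[1:]:
        p=barW(th); r.move_linear([p[0],p[1],p[2]-GO],down(T0[2]),speed=speed)
        f=observe()['ft_force']; fm=max(fm,np.linalg.norm(f))
    if verbose: print("swing end",observe()['tool_pos'].round(4),"fmax",fm.round(1),"f",f.round(1),"w",round(observe()['gripper_width'],4),"t",observe()['time'])
def grabbar(th,op=.034):
    p=barW(th); jaws.move_gripper(op); 
    o=observe()['tool_pos']
    r.move_linear([p[0],p[1],p[2]+.06],down(T0[2]),speed=.25)
    r.move_linear([p[0],p[1],p[2]-GO],down(T0[2]),speed=.12)
    jaws.move_gripper(0.0); o=observe(); print("grab w",round(o['gripper_width'],4),"f",o['ft_force'].round(1))
def letbar(up=.09,op=.034):
    jaws.move_gripper(op); p=observe()['tool_pos']; r.move_linear([p[0],p[1],p[2]+up],speed=.2)
E
python3 - <<'E'
from h import *
grabbar(3.04)
swing(3.04,1.6,7); swing(1.6,0.02,8)
ci,im=snap("wrist","w3"); snap("scene","s3"); print(observe()['time'])
im=cv2.imread("pics/s3.png"); cv2.imwrite("pics/s3z.png",cv2.resize(im[200:440,190:440],None,fx=2.4,fy=2.4))
E
```

```text
grab w 0.0093 f [-2.2  0.4  1.2]
swing end [0.5358 0.1525 0.2261] fmax 19.7 f [-1.2 -2.8 19.5] w 0.0097 t 11.2333
swing end [0.4245 0.1577 0.1186] fmax 20.9 f [-0.5  0.7 -1.8] w 0.0085 t 13.3
13.4
```

View pics/s3z.png

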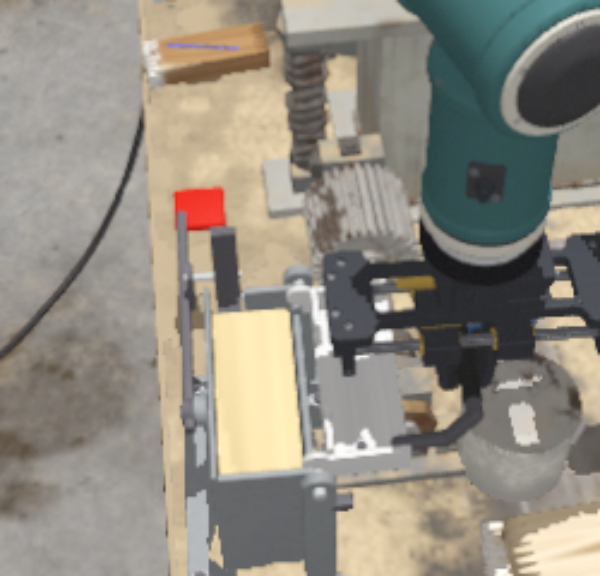

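View pics/w3.png

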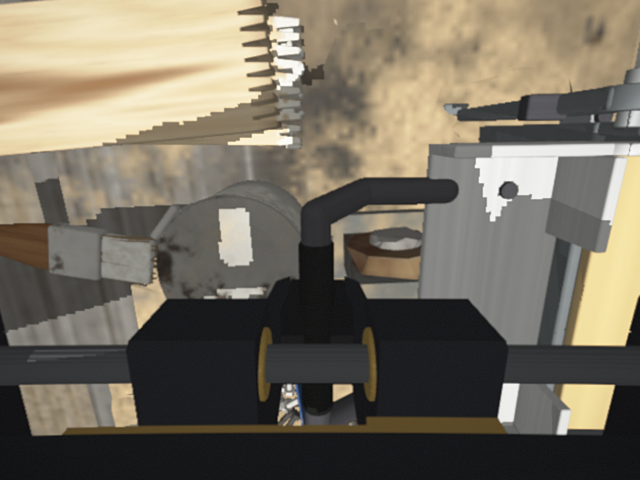

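```bash
python3 - <<'E'
from h import *
letbar(.12)
S=L2W([-.0375,0,.1205]); print(S)
r.move_linear([S[0]+.02,S[1]-.02,.33],down(T0[2]),speed=.3)
ci,im=snap("wrist","w4")
for nm,l in dict(hw1=[-.0125,.064,.1205],hw2=[-.0125,-.064,.1205],seat=[-.0375,0,.1205],b1=[-.106,.03,.135],b2=[-.106,-.03,.135],h1=[0,.07,.135],h2=[0,-.07,.135],ct1=[-.0125,.064,.1405],ct2=[-.0125,-.064,.1405],cf1=[-.06,.064,.1405],cf2=[-.06,-.064,.1405]).items():
    u=proj(ci,L2W(l))[0]; print(nm,u.round(1)); cv2.circle(im,tuple(int(v) for v in u.round()),2,(255,0,255),-1)
cv2.imwrite("pics/w4m.png",im[:,:,::-1]); np.save("w4ci.npy",ci,allow_pickle=True)
a=cv2.imread("pics/w4.png")
u=proj(ci,S)[0].astype(int); print(u)
x,y=max(u[0]-140,0),max(u[1]-120,0); print(x,y)
cv2.imwrite("pics/w4z.png",cv2.resize(a[y:y+240,x:x+280],None,fx=2.5,fy=2.5,interpolation=cv2.INTER_CUBIC))
cv2.imwrite("pics/w4mz.png",cv2.resize(im[y:y+240,x:x+280,::-1],None,fx=2.5,fy=2.5,interpolation=cv2.INTER_CUBIC))
E
```

```text
[0.4931441  0.15451804 0.1205    ]
hw1 [323.4 117. ]
hw2 [322.7 247.7]
seat [297.5 185.7]
b1 [221.6 155.2]
b2 [226.3 218.8]
h1 [337.7 109.3]
h2 [335.3 258. ]
ct1 [323.7 116.2]
ct2 [322.9 254.1]
cf1 [269.6 116.1]
cf2 [274.4 254. ]
[297 185]
157 65
```

View pics/w4z.png

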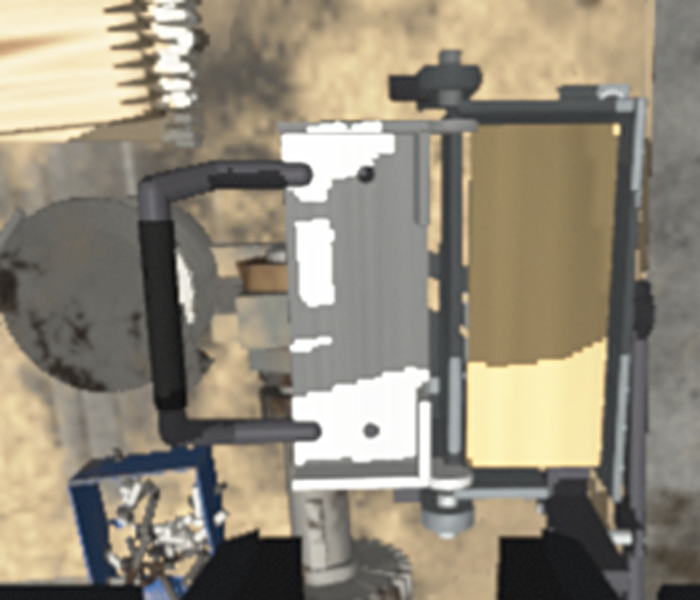

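View pics/w4mz.png

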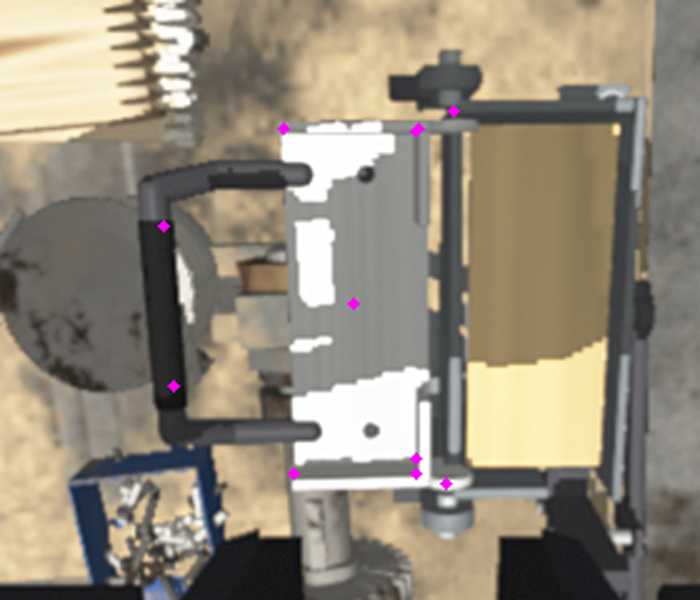

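```bash
sed -i 's/^T0=.*/T0=np.array([.5306,.1516,-.0500])/' h.py; python3 - <<'E'
from h import *
r.move_linear([.50,.12,.42],speed=.3)
ci,im=snap("side","d5");ci,im=snap("scene","s5"); print(observe()['time'])
for nm in("side","scene"): print(find(nm,"block_a"))
E
```

```text
15.8917
[([307.4, 241.6], 0.59), ([300.4, 259.9], 0.56)]
[([273.9, 189.4], 0.9), ([277.9, 221.9], 0.87), ([293.9, 355.8], 0.74)]
```

View pics/d5.png

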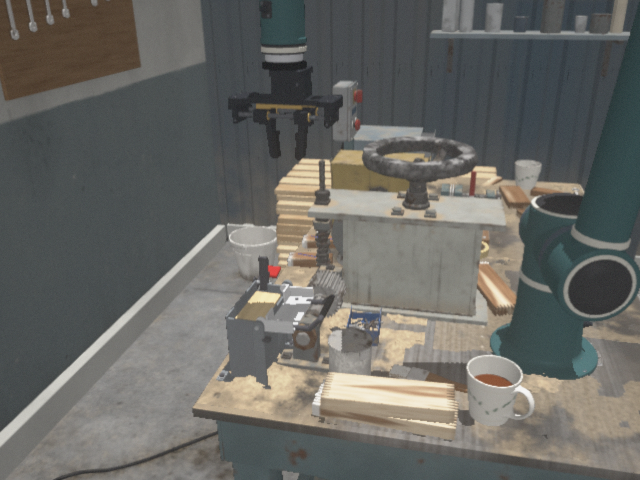

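View pics/s5.png

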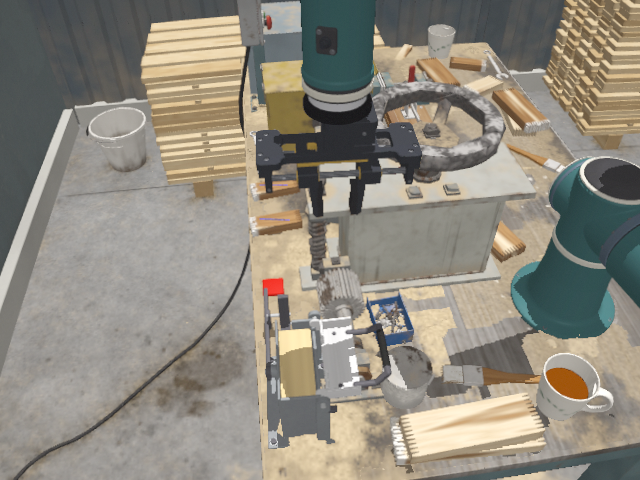

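```bash
python3 - <<'E'
from h import *
s=eyes.camera_info("scene");d=eyes.camera_info("side")
print("slab front-left", tri([(s,(305,214)),(d,(310,211))]).round(3))
print("slab back-left", tri([(s,(303,166)),(d,(325,193))]).round(3))
print("slab front-right", tri([(s,(535,193)),(d,(504,221))]).round(3))
print("screw top", tri([(s,(320,118)),(d,(322,160))]).round(3))
print("hub", tri([(s,(430,170)),(d,(417,200))]).round(3))
for a,b in [((364,115),(363,157)),((503,125),(476,157))]: print("rim",tri([(s,a),(d,b)]).round(3))
# yellow box
print("yellow front-top-left", tri([(s,(265,68)),(d,(333,160))]).round(3))
print("pallet",onplane(s,(247,120),.3))
E
```

```text
slab front-left [ 0.519 -0.084  0.234]
slab back-left [ 0.512 -0.219  0.234]
slab front-right [ 0.104 -0.059  0.254]
screw top [ 0.495 -0.185  0.343]
hub [ 0.284 -0.136  0.262]
rim [ 0.408 -0.194  0.345]
rim [ 0.17  -0.116  0.368]
yellow front-top-left [ 0.576 -0.665  0.202]
pallet [ 0.61304642 -0.29567655  0.3       ]
```

```bash
python3 - <<'E'
from h import *
A=[];b=[];
for x in(.4,.5,.6,.7):
  for z in(.05,.25,.45):
    q=r.inverse_kinematics([x,0,z],down(0))
    if q is None: continue
    A.append([np.sin(q[1]),np.sin(q[1]+q[2]),0]);b.append(x)
    A.append([np.cos(q[1]),np.cos(q[1]+q[2]),1]);b.append(z)
sol,res,_,_=np.linalg.lstsq(np.array(A),np.array(b),rcond=None); print(sol,res)
L1,L2,c=sol
for p in([.57,-.29,.01],[.56,-.41,.01],[.57,-.29,.42]):
  for yaw in(np.pi/2,-np.pi/2):
    q=r.inverse_kinematics(p,down(yaw)); print(p,yaw,None if q is None else q.round(2))
    if q is None: continue
    print(" rel elbow r,z(+h+Lt) ",L1*np.sin(q[1]),L1*np.cos(q[1])+c, "wrist",L1*np.sin(q[1])+L2*np.sin(q[1]+q[2]), L1*np.cos(q[1])+L2*np.cos(q[1]+q[2])+c)
r.move_to([.57,-.27,.42],down(-np.pi/2))
ci,im=snap("wrist","w6"); np.save("w6ci.npy",ci,allow_pickle=True)
print(find("wrist","block_a"),observe()['time'])
E
```

```text
[ 0.51095059  0.56645657 -0.08866344] [1.56721377e-06]
[0.57, -0.29, 0.01] 1.5707963267948966 [-0.51  0.42  1.86  0.    0.86 -2.08]
 rel elbow r,z(+h+Lt)  0.20895899034221632 0.37760541562738337 wrist 0.6397212545888937 0.009750931904974044
[0.57, -0.29, 0.01] -1.5707963267948966 [-0.51  0.42  1.86 -0.    0.86  1.06]
 rel elbow r,z(+h+Lt)  0.20895899034221632 0.37760541562738337 wrist 0.6397212545888937 0.009750931904974044
[0.56, -0.41, 0.01] 1.5707963267948966 [-0.67  0.51  1.73  0.    0.91 -2.24]
 rel elbow r,z(+h+Lt)  0.24756417362865443 0.35830690062096454 wrist 0.6941543667445673 0.009838467464822961
[0.56, -0.41, 0.01] -1.5707963267948966 [-0.67  0.51  1.73 -0.    0.91  0.9 ]
 rel elbow r,z(+h+Lt)  0.24756417362865443 0.35830690062096454 wrist 0.6941543667445673 0.009838467464822961
[0.57, -0.29, 0.42] 1.5707963267948966 [-0.51  0.14  1.42  0.    1.58 -2.08]
 rel elbow r,z(+h+Lt)  0.07269761737975511 0.41708903070434045 wrist 0.6391457945158218 0.420173202040684
[0.57, -0.29, 0.42] -1.5707963267948966 [-0.51  0.14  1.42 -0.    1.58  1.06]
 rel elbow r,z(+h+Lt)  0.07269761737975511 0.41708903070434045 wrist 0.6391457945158218 0.420173202040684
[([343.1, 175.1], 0.8), ([422.2, 179.0], 0.58)] 17.5583
```

View pics/w6.png

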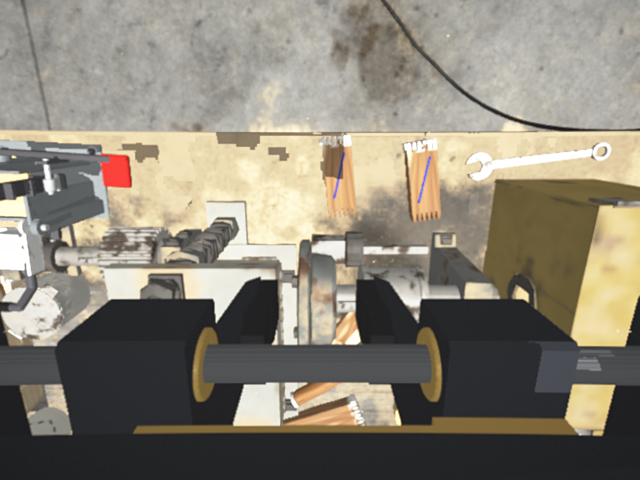

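```bash
python3 - <<'E'
from h import *
r.move_to([.43,-.30,.45],down(-np.pi/2))
ci,im=snap("wrist","w7"); print(find("wrist","block_a"))
for dd in find("wrist","block_a"): print(onplane(ci,dd[0],.026).round(3))
print(observe()['time'])
E
```

```text
[([405.0, 78.6], 0.77), ([319.4, 76.6], 0.65), ([5.6, 64.2], 0.63)]
[ 0.575 -0.428  0.026]
[ 0.578 -0.304  0.026]
[0.59  0.143 0.026]
18.35
```

View pics/w7.png

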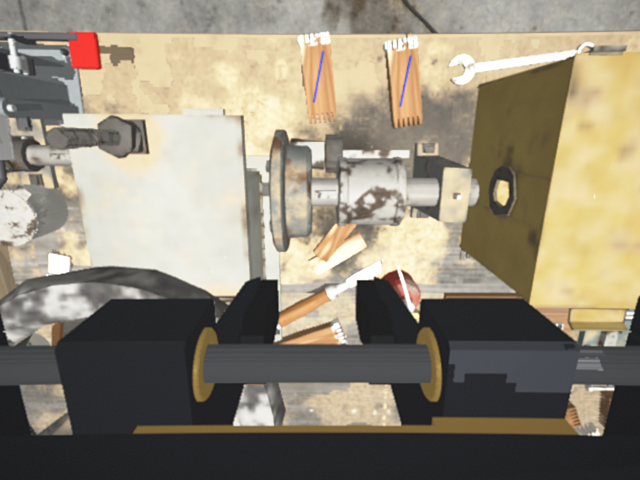

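```bash
python3 - <<'E'
from h import *
a=np.load("w6ci.npy",allow_pickle=True).item(); b=eyes.camera_info("wrist")
print("pulley +x edge",tri([(a,(318,238)),(b,(283,130))]).round(3))
print("slab corner?",tri([(a,(282,262)),(b,(243,116))]).round(3))
# block corners top face z=.026 from w6 : zoom
im=cv2.imread("pics/w6.png"); cv2.imwrite("pics/w6z.png",cv2.resize(im[120:240,300:460],None,fx=5,fy=5,interpolation=cv2.INTER_CUBIC))
E
```

```text
pulley +x edge [ 0.505 -0.263  0.117]
slab corner? [ 0.516 -0.232  0.232]
```

View pics/w6z.png

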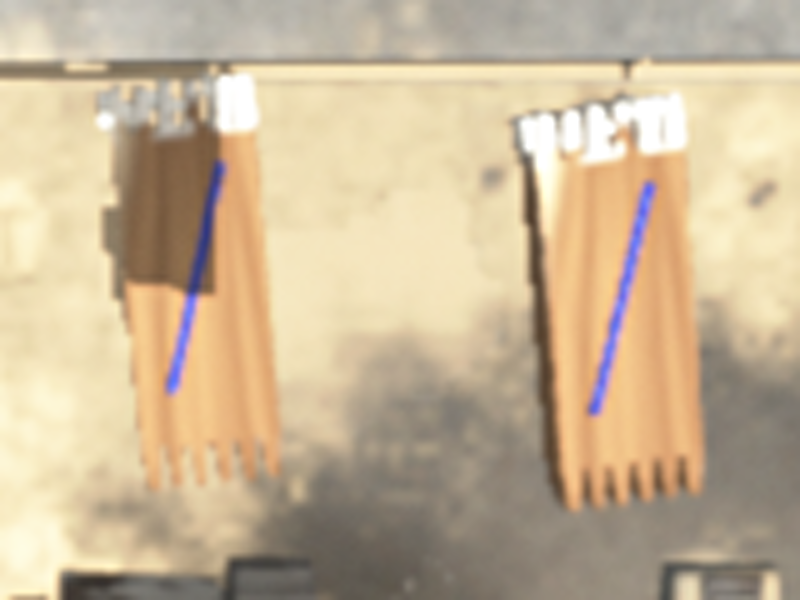

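```bash
python3 - <<'E'
from h import *
a=np.load("w6ci.npy",allow_pickle=True).item()
Z=lambda x,y:(300+x/5,120+y/5)
for n,pts in dict(b1=[(113,95),(253,78),(280,470),(150,487)],b2=[(545,112),(683,95),(702,490),(568,508)]).items():
    P=np.array([onplane(a,Z(*p),.026)[:2] for p in pts]); c=P.mean(0)
    v=(P[0]+P[1]-P[2]-P[3])/2; w=(P[1]+P[2]-P[0]-P[3])/2
    print(n,c.round(4),"len",np.linalg.norm(v).round(4),"wid",np.linalg.norm(w).round(4),"ang",np.arctan2(v[1],v[0]).round(3), P.round(3).tolist())
E
```

```text
b1 [ 0.5744 -0.3034] len 0.1167 wid 0.0404 ang 0.103 [[0.63, -0.277], [0.635, -0.318], [0.519, -0.329], [0.514, -0.289]]
b2 [ 0.569  -0.4305] len 0.1188 wid 0.0403 ang 0.14 [[0.625, -0.403], [0.63, -0.442], [0.513, -0.459], [0.507, -0.418]]
```

```bash
cat >> h.py <<'E'
def lookblock(c,ang,name,z=.20):
    jaws.move_gripper(.064)
    r.move_to([c[0],c[1],.42],down(ang-np.pi/2))
    r.move_linear([c[0],c[1],z],speed=.3)
    ci,im=snap("wrist",name); np.save(name+"ci.npy",ci,allow_pickle=True)
    u=proj(ci,[c[0],c[1],.026])[0]; print("pred",u.round(1),find("wrist","block_a"))
    x,y=int(max(u[0]-125,0)),int(max(u[1]-125,0)); print("crop",x,y)
    cv2.imwrite("pics/"+name+"z.png",cv2.resize(im[y:y+250,x:x+250,::-1],None,fx=2.4,fy=2.4,interpolation=cv2.INTER_CUBIC))
def rectfit(ci,pts,z):
    P=np.array([onplane(ci,p,z)[:2] for p in pts]); c=P.mean(0)
    v=(P[0]+P[1]-P[2]-P[3])/2; w=(P[1]+P[2]-P[0]-P[3])/2
    print(c.round(4),"len",np.linalg.norm(v).round(4),"wid",np.linalg.norm(w).round(4),"ang",np.arctan2(v[1],v[0]).round(3))
E
python3 - <<'E'
from h import *
lookblock([.5744,-.3034],.10,"w8"); print(observe()['time'])
E
```

```text
pred [314.9 213. ] [([315.4, 207.6], 0.97), ([446.7, 221.2], 0.62)]
crop 189 88
20.5833
```

View pics/w8z.png

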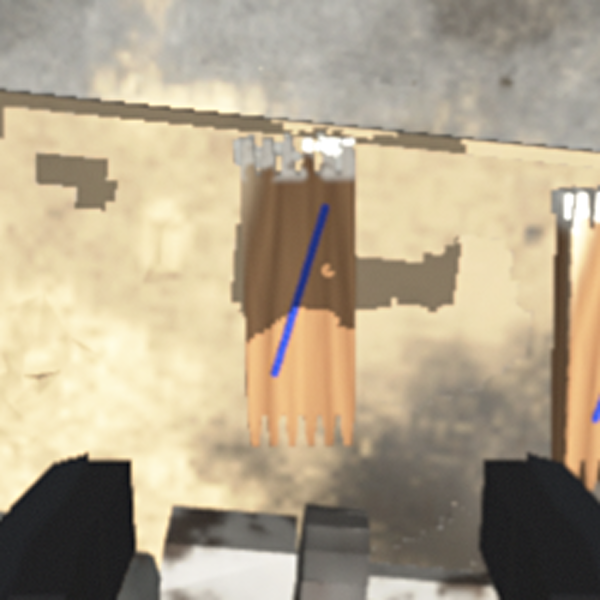

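```bash
python3 - <<'E'
from h import *
ci=np.load("w8ci.npy",allow_pickle=True).item()
Z=lambda x,y:(189+x/2.4,88+y/2.4)
rectfit(ci,[Z(241,138),Z(355,138),Z(354,446),Z(249,446)],.026)
c=np.array([.5744,-.3034])
E
```

```text
[ 0.5744 -0.3025] len 0.12 wid 0.0418 ang 0.109
```

```bash
cat >> h.py <<'E'
def pick(c,ang,z=.008):
    a=down(ang-np.pi/2)
    r.move_linear([c[0],c[1],.06],a,speed=.2)
    r.move_linear([c[0],c[1],z],a,speed=.1)
    print("f",observe()['ft_force'].round(1))
    jaws.move_gripper(0); print("w",observe()['gripper_width'],observe()['ft_force'].round(1))
    r.move_linear([c[0],c[1],.42],a,speed=.3); print("w",observe()['gripper_width'])
def overleaf(dy=0,dx=0,z=.42,dyaw=0):
    S=L2W([-.0375+dx,dy,.1205]); r.move_to([S[0],S[1],z],down(T0[2]+dyaw))
E
python3 - <<'E'
from h import *
pick([.5744,-.3025],.105)
overleaf()
S=L2W([-.0375,0,0]); r.move_linear([S[0],S[1],.20],speed=.2)
print("w",observe()['gripper_width'],observe()['time'])
ci,im=snap("wrist","w9"); np.save("w9ci.npy",ci,allow_pickle=True)
snap("scene","s9"); snap("side","d9")
E
```

```text
f [0.1 0.3 0.3]
w 0.04294910905940712 [-0.5  0.7  3.5]
w 0.04253161864163406
w 0.042712271136197216 27.0167
```

View pics/w9.png

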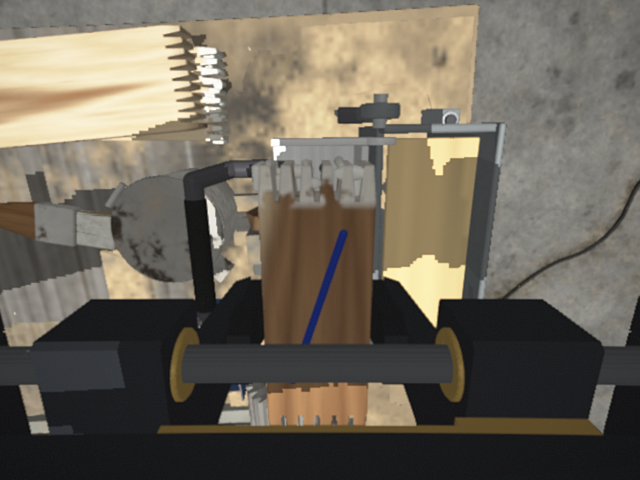

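```bash
python3 - <<'E'
from h import *
ci=np.load("w9ci.npy",allow_pickle=True).item()
im=cv2.imread("pics/w9.png"); cv2.imwrite("pics/w9z.png",cv2.resize(im[110:310,180:460],None,fx=2.8,fy=2.8,interpolation=cv2.INTER_CUBIC))
o=observe(); print(o['tool_pos'],R.from_rotvec(o['eef_rot']).as_matrix()[:,1])
c,s=np.cos(T0[2]),np.sin(T0[2]); M=np.array([[c,s],[-s,c]])
for px in [(256,163),(374,163),(268,425),(368,425)]:
    p=onplane(ci,px,o['tool_pos'][2]-.008+.026); print(px,(M@(p[:2]-T0[:2])).round(4))
# predicted cheek top inner edges/wall
for l in [[-.0125,.064,.1405],[-.062,.064,.1405],[-.0125,.064,.1205],[-.06,.064,.1205],[-.106,.03,.135]]: print(l,proj(ci,L2W(l))[0].round(1))
E
```

```text
[0.49412729 0.15373424 0.20152244] [ 0.99874655 -0.04998474  0.0026173 ]
(256, 163) [-0.0579  0.0607]
(374, 163) [-0.0166  0.0607]
(268, 425) [-0.0577 -0.0513]
(368, 425) [-0.0143 -0.0513]
[-0.0125, 0.064, 0.1405] [359.6 144.8]
[-0.062, 0.064, 0.1405] [270.9 144.7]
[-0.0125, 0.064, 0.1205] [355.8 143.6]
[-0.06, 0.064, 0.1205] [278.1 143.5]
[-0.106, 0.03, 0.135] [200.2 202.9]
```

View pics/w9z.png

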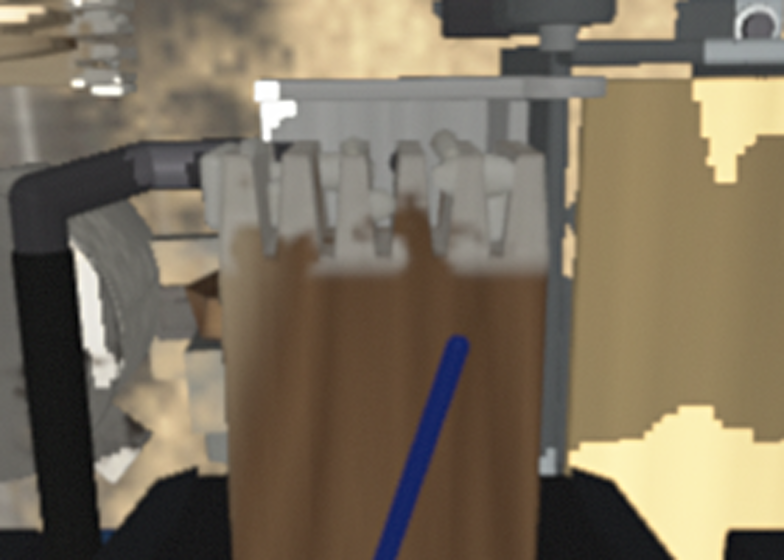

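```bash
cat >> h.py <<'E'
def place(dx=-.002,dy=0,dyaw=0,zt=.1290):
    S=L2W([-.0375+dx,dy,0]); a=down(T0[2]+dyaw)
    for z in (.165,.150,.140,.134,zt):
        r.move_linear([S[0],S[1],z],a,speed=.08); o=observe(); print(z,o['tool_pos'].round(4),o['ft_force'].round(1))
        if abs(o['ft_force'][2])>12: print("STOP"); return False
    return True
E
python3 - <<'E'
from h import *
place(); print(observe()['gripper_width'])
ci,im=snap("wrist","w10"); snap("scene","s10");print(observe()['time'])
E
```

```text
0.165 [0.4908 0.1535 0.1643] [ 0.6  0.7 -0.7]
0.15 [0.4907 0.1534 0.1493] [ 0.4  0.6 -0.9]
0.14 [0.4906 0.1534 0.1393] [-0.5  0.6 -1.7]
0.134 [0.4911 0.1536 0.1338] [-0.1 -0.1 -1.9]
0.129 [0.4922 0.1537 0.131 ] [-2.7 -1.3  9.4]
0.042995263894298884
28.9667
```

View pics/w10.png

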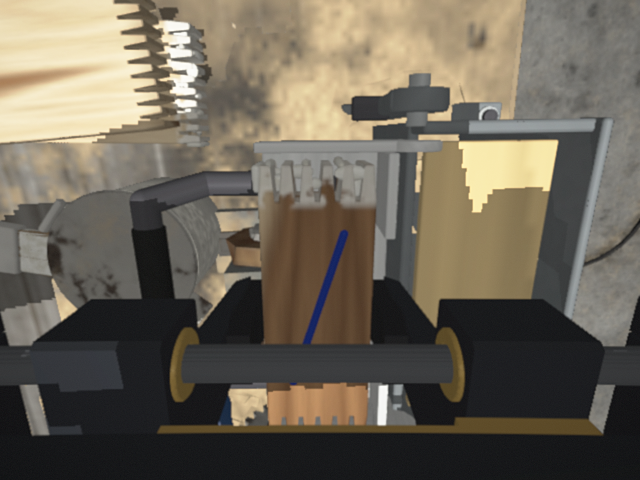

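```bash
python3 - <<'E'
from h import *
jaws.move_gripper(.053); print(observe()['ft_force'].round(1),observe()['gripper_width'])
p=observe()['tool_pos']; r.move_linear([p[0],p[1],.25],down(T0[2]),speed=.2)
S=L2W([-.0375,-.02,0]); r.move_linear([S[0],S[1],.33],down(T0[2]),speed=.3)
ci,im=snap("wrist","w11"); print(find("wrist","block_a"),proj(ci,L2W([-.0375,0,.1465])),observe()['time'])
cv2.imwrite("pics/w11z.png",cv2.resize(im[65:305,180:460,::-1],None,fx=2.5,fy=2.5,interpolation=cv2.INTER_CUBIC))
E
```

```text
[-0.3 -1.   0.3] 0.052816449449242894
[([318.1, 182.2], 0.76)] [[316.79328717 188.64502538]] 30.6083
```

View pics/w11z.png

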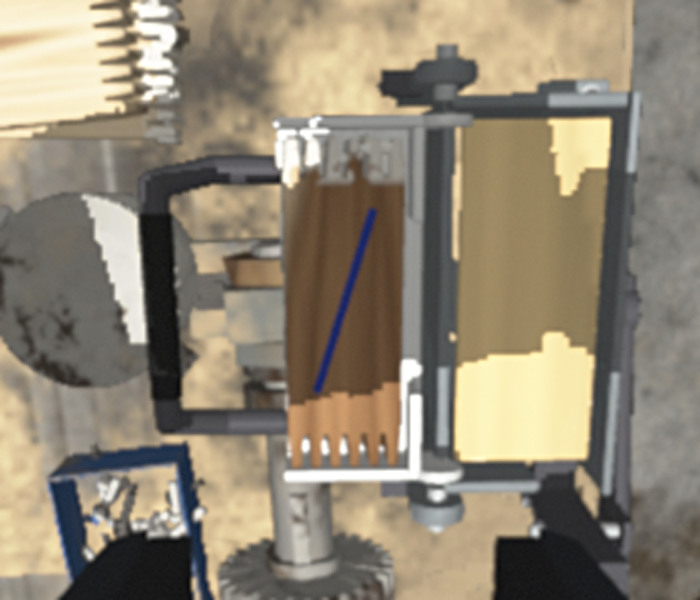

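```bash
python3 - <<'E'
from h import *
grabbar(0.0)
swing(0.0,1.5,8,.15); 
ci,im=snap("scene","s12")
swing(1.5,3.14,9,.15)
snap("scene","s13"); snap("wrist","w13")
for n in("s12","s13"):
    a=cv2.imread(f"pics/{n}.png"); cv2.imwrite(f"pics/{n}z.png",cv2.resize(a[180:440,190:450],None,fx=2.3,fy=2.3,interpolation=cv2.INTER_CUBIC))
E
```

```text
grab w 0.0098 f [-4.1  0.8  5.5]
swing end [0.5212 0.1521 0.2178] fmax 17.4 f [  2.    5.4 -16.4] w 0.0083 t 35.4083
swing end [0.6357 0.1461 0.1174] fmax 18.5 f [-6.3  2.3 -2.6] w 0.0077 t 37.9333
```

View pics/s12z.png

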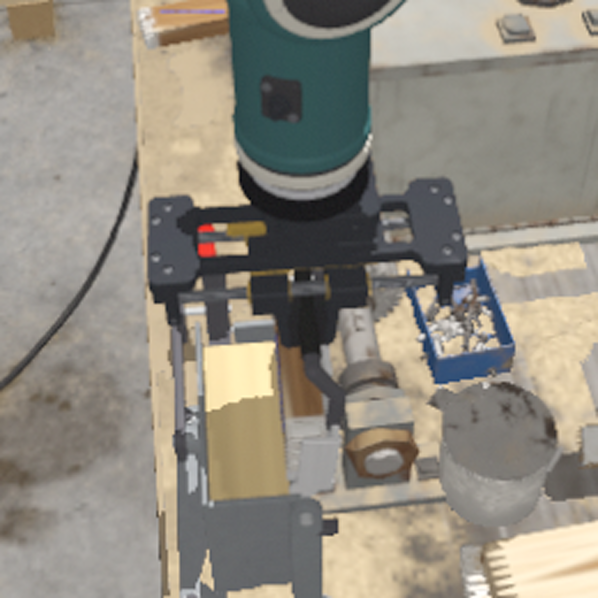

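View pics/s13z.png

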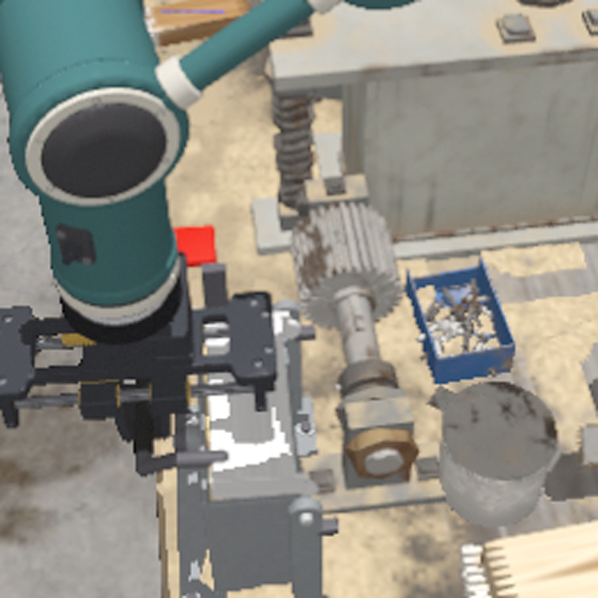

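View pics/w13.png

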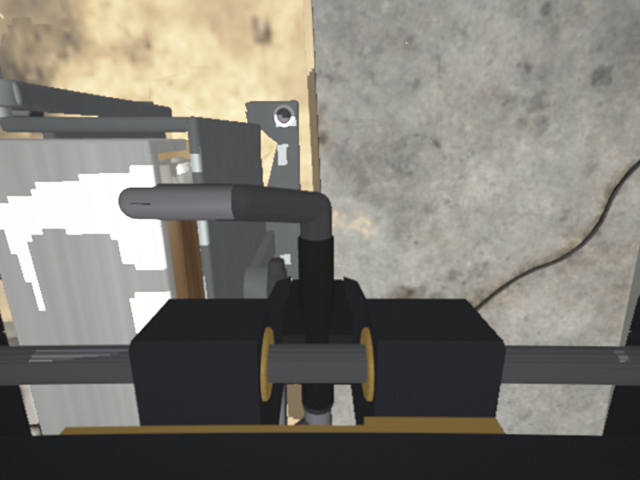

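```bash
cat >> h.py <<'E'
def stroke():
    P=L2W([.070,-.174,.119]); a=down(-2.4)
    r.move_to([P[0],P[1],.28],a); jaws.move_gripper(0)
    r.move_linear([P[0],P[1],.135],a,speed=.25); print("near",observe()['tool_pos'].round(4),observe()['ft_force'].round(1))
    for z in (.118,.10,.08,.07,.062): 
        r.move_linear([P[0],P[1],z],a,speed=.08); o=observe(); print(z,o['tool_pos'].round(4),o['ft_force'].round(1))
    z=.062; fz=0
    while z>.046:
        z-=.002; r.move_linear([P[0],P[1],z],a,speed=.05); o=observe(); fz=o['ft_force'][2]; print(round(z,3),o['tool_pos'][2].round(4),fz.round(1))
        if fz>22: break
    r.pause(.2)
    print("after pause",observe()['ft_force'].round(1))
    eyes_=snap("scene","down%d"%int(observe()['time']))
    r.move_linear([P[0],P[1],.16],a,speed=.12); r.pause(.2)
    print("up",observe()['ft_force'].round(1)); r.move_linear([P[0],P[1],.28],a,speed=.3)
E
python3 - <<'E'
from h import *
letbar(.16)
ci,im=snap("scene","s14"); print(observe()['time'])
P=L2W([.070,-.174,.119]); print(P,r.inverse_kinematics([P[0],P[1],.28],down(-2.4)),r.inverse_kinematics([P[0],P[1],.05],down(-2.4)),proj(ci,P))
a=cv2.imread("pics/s14.png"); cv2.imwrite("pics/s14z.png",cv2.resize(a[180:440,190:450],None,fx=2.3,fy=2.3,interpolation=cv2.INTER_CUBIC))
E
```

```text
39.6
[ 0.59181614 -0.02568109  0.119     ] [-8.54131942e-02  8.53687493e-02  1.73583772e+00 -8.88178420e-16
  1.32038618e+00  2.31458681e+00] [-8.54131942e-02  2.93412395e-01  1.94500385e+00 -8.88178420e-16
  9.03176407e-01  2.31458681e+00] [[273.47132325 282.6839547 ]]
```

View pics/s14z.png

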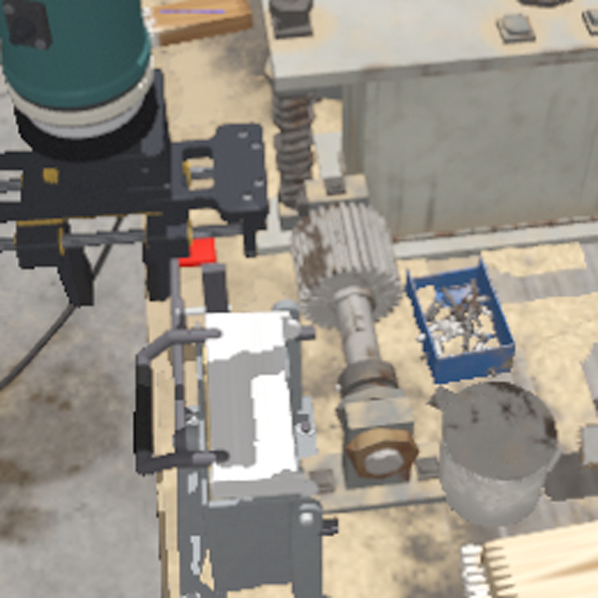

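```bash
python3 - <<'E'
s=open("h.py").read()
s=s.replace('''    P=L2W([.070,-.174,.119]); a=down(-2.4)
    r.move_to([P[0],P[1],.28],a); jaws.move_gripper(0)
''','''    P=L2W([.070+.044,-.172,.119]); a=down(T0[2])
    jaws.move_gripper(.07); r.move_to([P[0],P[1],.28],a)
''')
open("h.py","w").write(s)
E
python3 - <<'E'
from h import *
p=observe()['tool_pos'];r.move_linear([p[0],p[1],.30],speed=.25)
stroke(); print(observe()['time'])
ci,im=snap("scene","s15")
a=cv2.imread("pics/s15.png"); cv2.imwrite("pics/s15z.png",cv2.resize(a[180:440,190:450],None,fx=2.3,fy=2.3,interpolation=cv2.INTER_CUBIC))
E
ls pics | grep down
```

```text
near [ 0.637  -0.0248  0.1362] [ 0.6 -0.2  0.7]
0.118 [ 0.6358 -0.0259  0.118 ] [-0.8 -0.3  0.6]
0.1 [ 0.6363 -0.0261  0.1003] [0.3 0.6 2. ]
0.08 [ 0.636  -0.0259  0.08  ] [ 0.9 -0.8  0.9]
0.07 [ 0.6362 -0.0254  0.0704] [0.7 0.1 5.5]
0.062 [ 0.6364 -0.0249  0.0627] [1.  1.4 5.6]
0.06 0.0612 7.3
0.058 0.0593 7.8
0.056 0.0574 8.0
0.054 0.0568 16.9
0.052 0.0566 23.9
after pause [-6.5  3.4 24.7]
up [0.3 0.3 0.3]
46.95
down45.png
```

View pics/s15z.png

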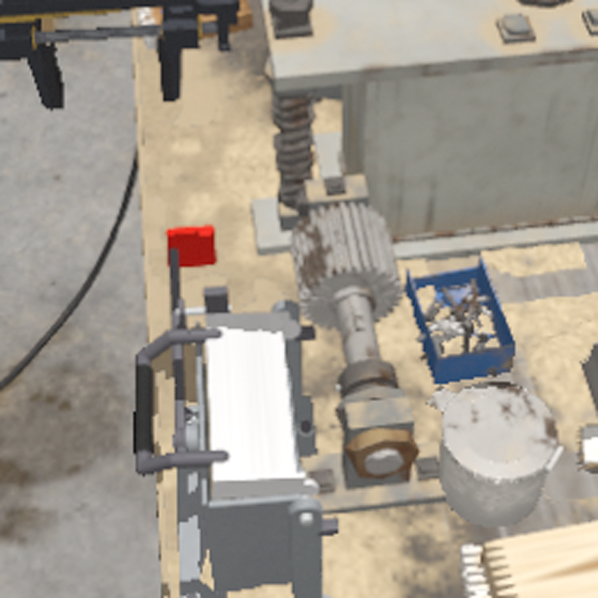

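```bash
python3 - <<'E'
from h import *
jaws.move_gripper(.034)
p=barW(3.13); r.move_to([p[0],p[1],.30],down(T0[2]))
grabbar(3.13)
swing(3.13,1.6,8,.2); swing(1.6,0.01,8,.2)
letbar(.15)
S=L2W([0,-.02,0]); r.move_linear([S[0],S[1],.36],down(T0[2]),speed=.3)
ci,im=snap("wrist","w16"); print(find("wrist","block_a"),observe()['time'])
for l in([.035,0,.1195],[.035+.0225,.061,.1195],[.035-.0225,-.061,.1195],[.0,0,.135]): print(proj(ci,L2W(l))[0].round(1))
cv2.imwrite("pics/w16z.png",cv2.resize(im[65:305,180:460,::-1],None,fx=2.5,fy=2.5,interpolation=cv2.INTER_CUBIC))
snap("scene","s16"); print(find("scene","block_a"))
E
```

```text
grab w 0.0079 f [-3.8  0.5  2.3]
swing end [0.5304 0.1506 0.2178] fmax 25.5 f [ -1.6  -0.  -25.5] w 0.0085 t 52.5167
swing end [0.4246 0.1557 0.1184] fmax 27.0 f [-7.3 -6.  -2.5] w 0.0074 t 54.5833
[([353.6, 175.8], 0.86), ([212.4, 264.0], 0.52)] 56.7667
[351.5 180.6]
[375.5 120.2]
[329.8 235.6]
[318.6 182.6]
[([296.8, 366.2], 0.66), ([278.8, 182.5], 0.62)]
```

View pics/w16z.png

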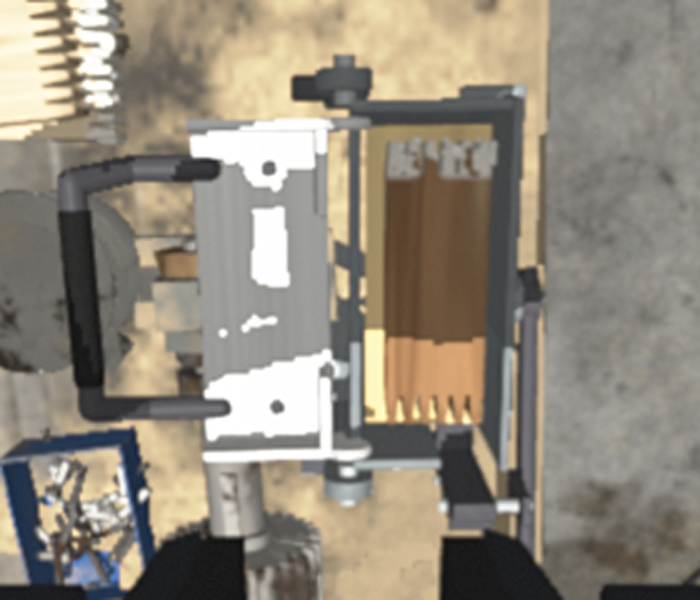

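View pics/s16.png

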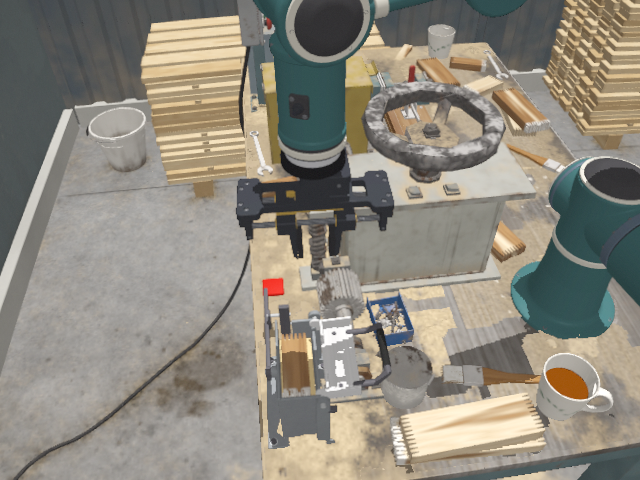

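```bash
python3 - <<'E'
from h import *
p=observe()['tool_pos'];r.move_linear([p[0],p[1],.42],speed=.3)
lookblock([.569,-.4305],.14,"w17"); print(observe()['time'])
E
```

```text
pred [315.6 213.5] [([315.5, 204.0], 0.81)]
crop 190 88
60.8417
```

View pics/w17z.png

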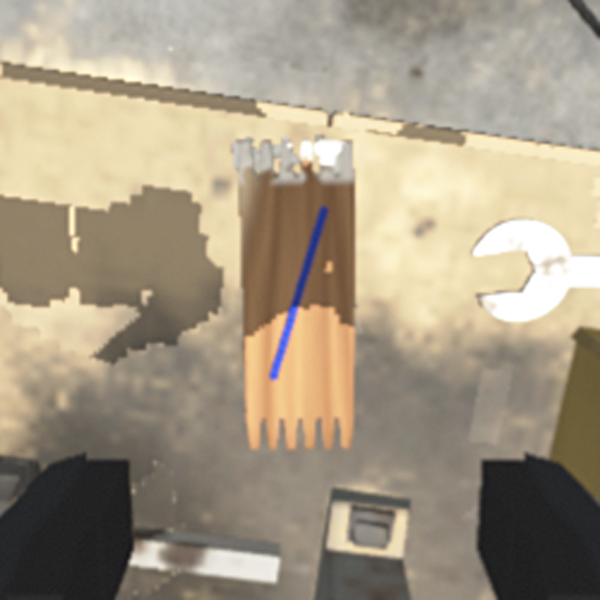

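View pics/w17.png

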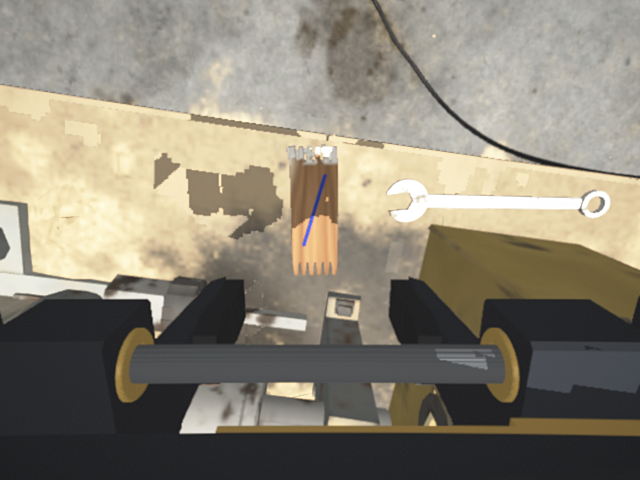

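```bash
python3 - <<'E'
from h import *
a=np.load("w6ci.npy",allow_pickle=True).item(); b=np.load("w17ci.npy",allow_pickle=True).item()
print(tri([(a,(497,182)),(b,(430,228))]).round(3))
print(tri([(a,(640,205)),(b,(430,228))]).round(3))
Z=lambda x,y:(190+x/2.4,88+y/2.4)
rectfit(b,[Z(240,140),Z(353,140),Z(352,449),Z(249,449)],.026)
print("little post",tri([(a,(443,238)),(b,(344,305))]).round(3))
print(observe()['tool_pos'])
E
```

```text
[ 0.568 -0.54   0.019]
[ 0.633 -0.398  0.416]
[ 0.5684 -0.4295] len 0.1203 wid 0.0411 ang 0.153
little post [ 0.476 -0.472  0.012]
[ 0.57070825 -0.43160545  0.20374063]
```

```bash
python3 - <<'E'
from h import *
a=np.load("w6ci.npy",allow_pickle=True).item(); b=np.load("w17ci.npy",allow_pickle=True).item()
s=eyes.camera_info("scene"); d=eyes.camera_info("side")
print(onplane(a,(497,182),0),onplane(b,(430,228),0),onplane(a,(487,290),0))
print("scene top corner for z", [onplane(s,(265,68),z).round(3) for z in(.15,.2,.25)],"front bottom",onplane(s,(273,158),0).round(3))
E
```

```text
[ 0.56474608 -0.55018003  0.        ] [ 0.56465175 -0.54661907  0.        ] [ 0.38131474 -0.55908118  0.        ]
scene top corner for z [array([ 0.562, -0.795,  0.15 ]), array([ 0.564, -0.698,  0.2  ]), array([ 0.565, -0.601,  0.25 ])] front bottom [ 0.565 -0.571 -0.   ]
```

```bash
python3 - <<'E'
from h import *
pick([.5684,-.4285],.148)
overleaf()
S=L2W([-.0375,0,0]); r.move_linear([S[0],S[1],.20],speed=.2)
print("w",observe()['gripper_width'],observe()['time'])
ci,im=snap("wrist","w19"); np.save("w19ci.npy",ci,allow_pickle=True)
cv2.imwrite("pics/w19z.png",cv2.resize(im[110:310,180:460,::-1],None,fx=2.8,fy=2.8,interpolation=cv2.INTER_CUBIC))
o=observe(); c,s=np.cos(T0[2]),np.sin(T0[2]); M=np.array([[c,s],[-s,c]])
for px in [(256,163),(374,163)]:
    p=onplane(ci,px,o['tool_pos'][2]-.008+.026); print(px,(M@(p[:2]-T0[:2])).round(4))
E
```

```text
f [ 0.1  0.1 -0.3]
w 0.042833111182873695 [0.4 0.4 2.5]
w 0.042585855976203076
w 0.04279124967074217 67.6917
(256, 163) [-0.0579  0.0607]
(374, 163) [-0.0166  0.0607]
```

View pics/w19z.png

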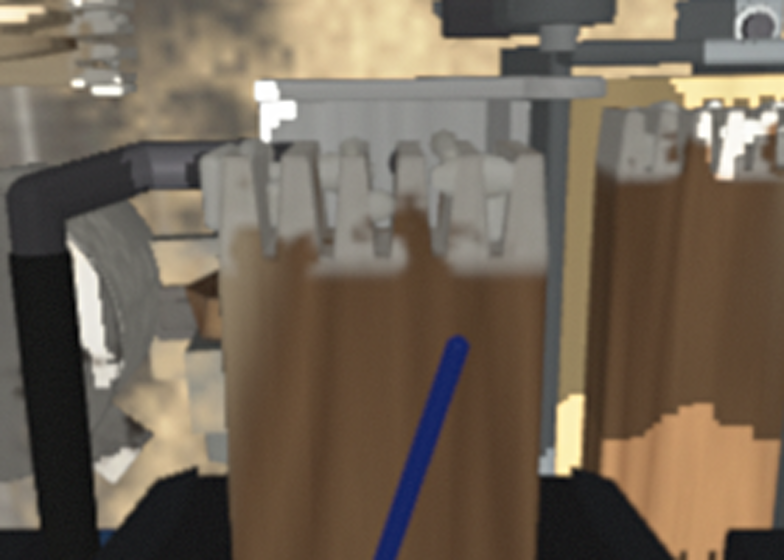

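Identical to the first block (end edge at zoom row ~145, cheek edge ~97), so place it the same way, and swing.

```bash
python3 - <<'E'
from h import *
ok=place(); print(observe()['gripper_width'])
if ok:
    jaws.move_gripper(.053)
    p=observe()['tool_pos']; r.move_linear([p[0],p[1],.25],down(T0[2]),speed=.2)
    S=L2W([-.0375,-.02,0]); r.move_linear([S[0],S[1],.33],down(T0[2]),speed=.3)
    ci,im=snap("wrist","w20"); print(find("wrist","block_a"),proj(ci,L2W([-.0375,0,.1465])),observe()['time'])
    cv2.imwrite("pics/w20z.png",cv2.resize(im[65:305,180:460,::-1],None,fx=2.5,fy=2.5,interpolation=cv2.INTER_CUBIC))
E
```

```text
0.165 [0.4908 0.1535 0.1644] [-0.2 -0.2 -0.6]
0.15 [0.4906 0.1534 0.1493] [ 0.2 -1.2 -1.4]
0.14 [0.4906 0.1534 0.1393] [0.7 0.  0.1]
0.134 [0.4911 0.1536 0.1338] [ 0.5 -0.2 -0.6]
0.129 [0.4922 0.1537 0.1311] [-1.2 -1.2 10.6]
0.04280118166002841
[([318.2, 182.2], 0.95), ([390.9, 179.3], 0.82)] [[316.79243603 188.64430776]] 71.0833
```

View pics/w20z.png

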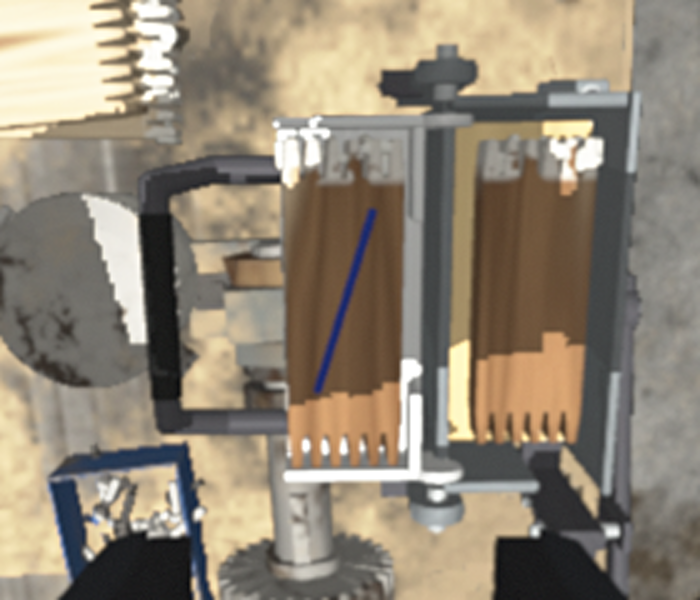

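```bash
python3 - <<'E'
from h import *
grabbar(0.0)
swing(0.0,1.5,8,.15); swing(1.5,3.14,9,.15)
snap("wrist","w21")
letbar(.16); p=observe()['tool_pos'];r.move_linear([p[0],p[1],.30],speed=.25)
ci,im=snap("scene","s21"); print(observe()['time'])
a=cv2.imread("pics/s21.png"); cv2.imwrite("pics/s21z.png",cv2.resize(a[180:440,190:450],None,fx=2.3,fy=2.3,interpolation=cv2.INTER_CUBIC))
E
```

```text
grab w 0.0093 f [-4.8  0.2  5.5]
swing end [0.5212 0.1522 0.2179] fmax 18.2 f [  1.9   5.9 -16.6] w 0.0089 t 75.8833
swing end [0.6357 0.1462 0.1174] fmax 17.9 f [-6.2  1.1 -3.5] w 0.0075 t 78.3583
80.225
```

View pics/s21z.png

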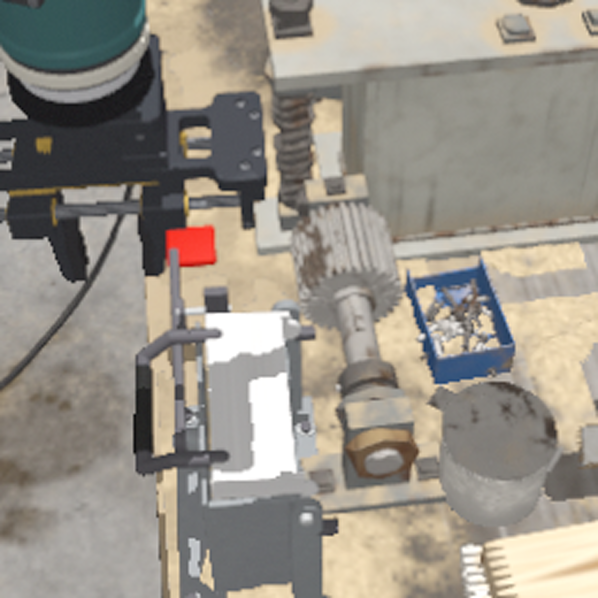

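View pics/w21.png

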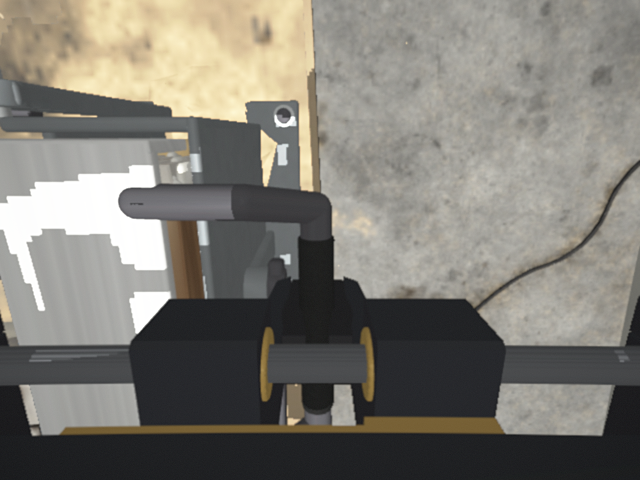

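Shut flat again. Stroke, then reopen and inspect.

```bash
python3 - <<'E'
from h import *
stroke()
jaws.move_gripper(.034)
p=barW(3.13); r.move_to([p[0],p[1],.30],down(T0[2]))
grabbar(3.13)
swing(3.13,1.6,8,.2); swing(1.6,0.01,8,.2)
letbar(.15)
S=L2W([0,-.02,0]); r.move_linear([S[0],S[1],.36],down(T0[2]),speed=.3)
ci,im=snap("wrist","w22"); np.save("w22ci.npy",ci,allow_pickle=True); print(find("wrist","block_a"),observe()['time'])
cv2.imwrite("pics/w22z.png",cv2.resize(im[65:305,180:460,::-1],None,fx=2.5,fy=2.5,interpolation=cv2.INTER_CUBIC))
E
```

```text
near [ 0.637  -0.0248  0.1363] [-0.2 -0.4  0.2]
0.118 [ 0.6358 -0.0259  0.118 ] [-0.4 -0.1  0.4]
0.1 [ 0.6362 -0.0261  0.1001] [ 1.2 -0.5  0.1]
0.08 [ 0.6359 -0.0258  0.0801] [ 1.9 -0.9  2. ]
0.07 [ 0.6362 -0.0253  0.0704] [1.6 0.1 4.2]
0.062 [ 0.6363 -0.025   0.0627] [1.3 0.6 5.2]
0.06 0.0612 7.3
0.058 0.0594 7.2
0.056 0.0575 8.8
0.054 0.0569 15.3
0.052 0.0565 24.2
after pause [-5.   3.5 23.7]
up [ 0.4 -0.2  0.4]
grab w 0.0083 f [-3.3  0.3  1. ]
swing end [0.5303 0.1506 0.2177] fmax 25.2 f [ -1.4   1.4 -25.1] w 0.0082 t 92.8417
swing end [0.4246 0.1558 0.1182] fmax 27.3 f [-6.9 -6.6 -1.9] w 0.0075 t 94.9083
[([354.8, 173.4], 0.64)] 97.0917
```

View pics/w22z.png

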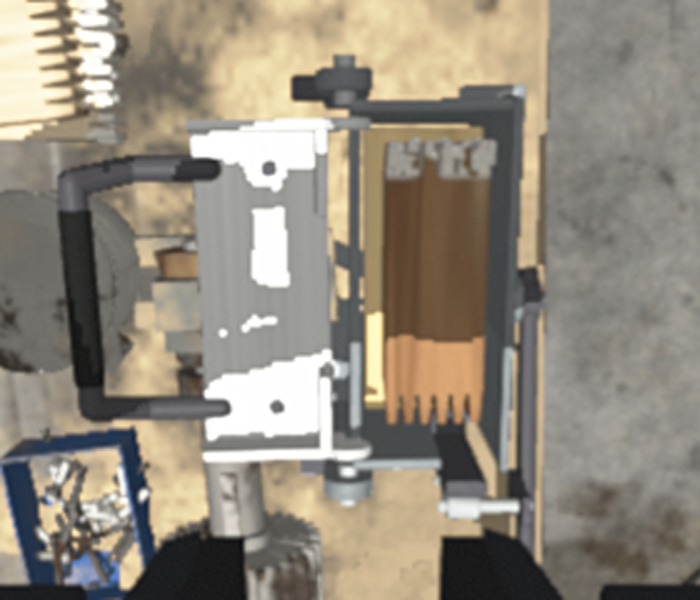

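```bash
python3 - <<'E'
from h import *
ci=np.load("w22ci.npy",allow_pickle=True).item(); Z=lambda x,y:(180+x/2.5,65+y/2.5)
rectfit(ci,[Z(387,140),Z(495,140),Z(482,424),Z(387,424)],.1185); print("table",L2W([.035,0,0]))
r.move_linear([.52,.13,.42],speed=.3)
r.move_to([.40,.45,.40],down(0)); r.pause(.3)
for n in("scene","side"):
    c,im=snap(n,n+"23"); print(n,find(n,"block_a"),find(n,"glue_pot"),find(n,"parts_bin"))
a=cv2.imread("pics/scene23.png"); cv2.imwrite("pics/s23a.png",cv2.resize(a[30:280,240:580],None,fx=2.3,fy=2.3,interpolation=cv2.INTER_CUBIC))
cv2.imwrite("pics/s23b.png",cv2.resize(a[180:440,190:450],None,fx=2.3,fy=2.3,interpolation=cv2.INTER_CUBIC))
print(observe()['time'])
E
```

```text
[0.5693 0.1497] len 0.1204 wid 0.0431 ang 1.529
table [0.56555626 0.14985073 0.        ]
scene [([298.6, 366.1], 0.83)] [([397.3, 367.9], 0.93)] [([391.6, 319.1], 0.73)]
side [([259.1, 309.1], 0.85)] [([350.0, 351.1], 0.89), ([265.8, 270.7], 0.25)] [([369.3, 323.4], 0.56)]
99.4333
```

View pics/s23a.png

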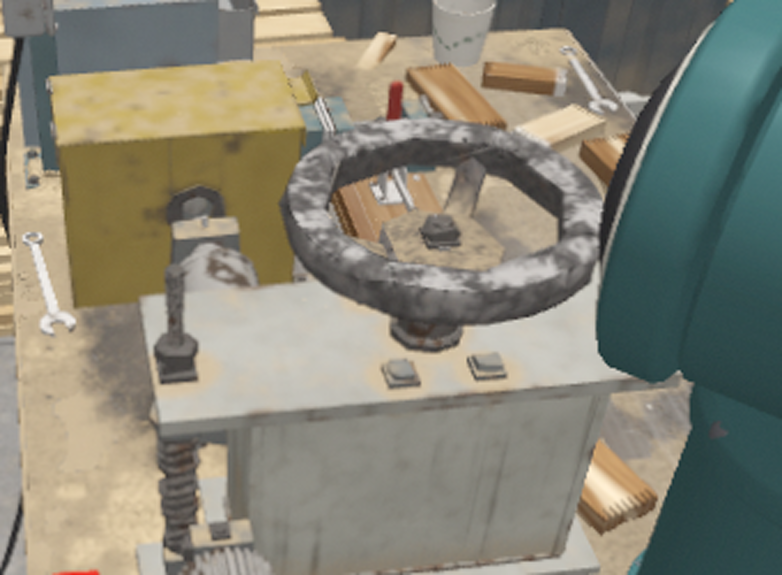

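View pics/s23b.png

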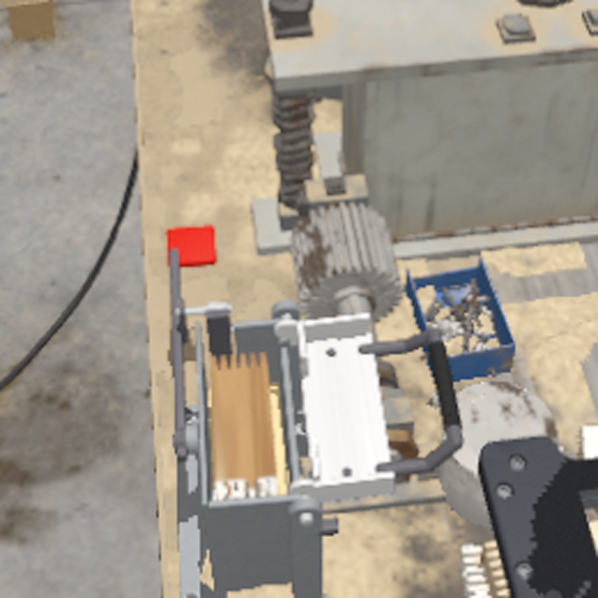

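View pics/side23.png

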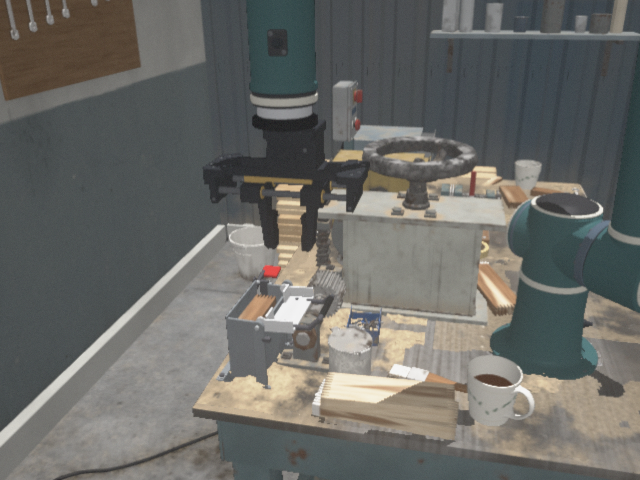

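```bash
python3 - <<'E'
from h import *
print(onplane(eyes.camera_info("scene"),(466,62.6),.02), observe()['ft_force'].round(1))
r.sign_off(); print(observe()['time'])
E
```

```text
[-0.1139265  -0.99094063  0.02      ] [ 0.  -0.   0.3]
the job is handed in; nothing more can be done
the job is handed in; nothing more can be done
```

I stacked both blue-marked blocks mark down in the well, one full lever stroke each, and handed the job in at about 99 s of the 210 s allowed. The sign-off reports no verdict.

**What I did:** I opened the leaf. Then for each block I laid it mark up in the seat, swung the leaf shut, pressed the lever to its stop, let it spring up and reopened the leaf. Only two marked blocks turned up in any view. The other pieces of wood I saw showed no blue stroke, and the one most like a block lay far out of reach.

**Last checks:**
- **Stack:** the top block's middle measured about 4 mm from the table's middle. It lies flat with its unmarked face up, square in the well.
- **Strokes:** each time the force jumped at the stop, at about 57 mm pad height and about 24 N, against 7–9 N just above the stop. I did not measure the table depth or the top block's height directly.
- **Leaf and lever:** the pictures show the leaf open and level and the lever up.
- **Pot and bin:** the glue pot and bolt bin look unmoved in the pictures.
- **Arm:** it ended clear of everything, with no contact force on the wrist.

No check failed. The fingers read 8–10 mm on the 13 mm bar and about 43 mm on the 45 mm blocks, but every grip held.

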